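# Line up a lamp foot with a drift and fit the bolts

## Robot

A 6-joint arm with a two-finger parallel gripper is mounted at the origin on the work surface. World frame = base frame: x ahead of the robot, y to its left, z up, the work surface at z = 0. Lengths are in mm, angles in degrees, forces in N, time in s.
With the tool pointing down it reaches from about 350 to 850 mm from the base axis. Payload 8.1 kg.
Tool frame: the origin (TCP) lies midway between the tips of the shut fingers; the grasp point (between the pads) lies 19 mm behind it; y points along the fingers, x is the direction in which the jaws open and shut, and the axes are right-handed (so a half turn about y gives the same grasp; the last joint's range is limited). The gripper opens to 85 mm and grips with 20 to 120 N. Pads are 22 mm wide; open, the fingers measure 114 mm over their backs; the gripper's body (76 mm by 85 mm) begins 54 mm behind the grasp point. The pads swing forward as they close: fully open they stand 13 mm farther back than shut.
Start: joints at [58.19, 7.471, 85.268, -0, 87.261, -4.893], TCP at [271.605, 535.01, 205.292] pointing down, gripper open.
Joint ranges: [-169.43, 169.43], [-51.17, 129.36], [1.28, 143.12], [-76.62, 256.62], [0, 156.53], [-152.29, 152.29]. Speed limits (degrees/s): [136.94, 136.94, 159.86, 180, 180, 180].

## Interface

Orientations are given as [roll, pitch, yaw] about the fixed x, y, z axes, in that order (R = Rz(yaw) Ry(pitch) Rx(roll)).
In Python, from bench import r gives the robot as it stands.
- The arm moves only by the tool move_arm, never from a script. Its arguments are lists of equal length, an entry for each row: "linear": the shift along the tool's x, y, z normalised to -1 to 1, where 1 is 300 mm, a list of three; "twist": the turn, a rotation vector about the tool's x, y, z normalised to -1 to 1, where 1 is pi/2 rad, a list of three; "hand": the opening, from -1 (shut) to 1 (fully open). A call has 1 to 12 rows; each row is the pose to reach, as a shift and turn from the pose measured when the call began, along the tool's axes at that moment; what a row does not reach only later rows make up. A row lasts 1/12 s, in which the tool goes at most 41.7 mm and 7.16 degrees, less where a joint would pass 70% of its speed; a pose out of reach is approached as far as the arm can. A call with a number of a shift or a turn outside -1 to 1 is refused whole. A call with a gripper value outside its range is refused whole. The fingers move at their own pace and stop on an object; "force" is the grip in N (left out, the last holds). Time passes only in rows, so rows that repeat a pose let the fingers close. It gives the time, the measured TCP pose, the force and the opening at its end, in the units of the state.
- r.sense(): the state, without advancing time (a new reading comes with each control period).
- r.snapshot(name): name is "side" or "top"; returns a dict with "frame" (384x512x3 uint8, red, green, blue), "range_z" (384x512 float32, mm along the optical axis (not along the pixel's ray), 0 where there is no reading), "intrinsics" (3x3 intrinsics, pixels), "R" (3x3) and "t" (3): a world point X has camera coordinates R X + t. Camera axes: x right, y down, z forward; pixel columns grow to the right and rows downward; lengths in mm; the calibration is good to about 2 mm. A picture is of the moment at which its call begins.
- r.hand_in(): hands the job in, once; it reports no verdict.
The state is a dict: "time": time; "joint_pos": joint angles; "qd": joint speeds; "joint_efforts": joint torques, N m; "tool_pos": TCP position; "tcp_rot": TCP orientation; "ft_force": force on the tool from outside, world axes, zero at the start; "wrist_torque": the same for the moment, N m; "finger_gap": finger opening in mm.
Only numpy, scipy, OpenCV 4.12 (cv2) and the standard library are available. Lean on these libraries where they do the work, as an engineer would, in place of code of your own. Each camera call takes 0.05 s, during which the arm holds its last target. There are 200 camera calls.

## Task

The lamp's foot plate has swung out of line with its cast base, round the one bolt that is already in. Take the tapered drift from the kit block and work it gently down through the plate's hole diagonally opposite that bolt, feeling for the base's hole underneath, until its collar sits on the plate; leave it standing there to hold the holes in line. Then put the two thumb bolts from the block into the other two holes, heads fully down on the plate, without forcing anything or disturbing the other things on the table.

Things in the scene. Friction and masses are not known exactly. Their poses are not given: they have to be found in the camera images.
- foot: loose bare-metal lamp foot, a plate 120 x 120 x 8 mm, 0.5 kg, flat on a heavy fixed dark cast base 40 mm high (a bare second base stands beside it). Round post socket in its middle, 30 mm across, 36 mm high. Origin: plate underside, middle of the fitted bolt's hole; x and y along the plate's edges towards the next holes, z up. A few newtons sideways slide it round that bolt.
- bolt0_head (a point): middle of the round head of the bolt that is already in (fixed in the base, finger-tight; head 20 mm across, 16 mm high), 57 mm above the table; its turn about z means nothing. The plate has four 12 mm through-holes on an 84 mm square; the base has 12 mm holes 36 mm deep on the same square, but the plate has turned a few degrees about this bolt.
- hole_far (a point): middle of the plate's hole diagonally opposite the fitted bolt (119 mm from it), top face. For the drift. Under it the base's hole lies 7 to 8 mm off to one side (either), along the arc round the fitted bolt; a tip put down in the middle meets the base's top. The base's holes are not measured: see or feel on which side they lie.
- hole_right (a point): middle of the plate's hole 84 mm from the fitted bolt along the plate's x, at the top face. For a bolt; in line with the base's hole only once the drift is home, and then to about 1 mm.
- hole_left (a point): middle of the plate's hole 84 mm from the fitted bolt along the plate's y, at the top face. For a bolt; in line with the base's hole only once the drift is home, and then to about 1 mm.
- block: fixed grey plastic kit block, 150 mm (its x) by 50 mm (its y), 42 mm high, with three 12 mm holes in a row along its x, 48 mm apart, in which the drift and the two bolts stand upright, in any order. Origin under its centre, on the table.
- drift_handle (a point): on the axis of the steel drift, in its round black handle, 70 mm above the tip; z up. It stands in the kit block. From the tip up: blunt tip 3 mm thick, taper to 11 mm thick at 26 mm, plain to 36 mm, collar 21 mm across from 36 to 41 mm, handle 17 mm thick from 41 to 100 mm (top). 120 g. With the collar on the plate (or block) this point is 34 mm above its top.
- bolt1_head (a point): Bolt 1: centre of the head of a steel thumb bolt, upright in the kit block, head on the block's top. Head round, knurled, 20 mm across, 16 mm high (its underside 8 mm below this point); shank 10 mm thick, 30 mm long, its end bevelled. 60 g. z up. The two bolts are alike; either fits either hole.
- bolt2_head (a point): Bolt 2: centre of the head of a steel thumb bolt, upright in the kit block, head on the block's top. Head round, knurled, 20 mm across, 16 mm high (its underside 8 mm below this point); shank 10 mm thick, 30 mm long, its end bevelled. 60 g. z up. The two bolts are alike; either fits either hole.
- polish_a: bystander, to be left alone: square white polish bottle with a brass cap, 27 mm wide, 76 mm high
- polish_b: bystander, to be left alone: square mint polish bottle, 27 mm wide, 76 mm high
- polish_c: bystander, to be left alone: round blue polish bottle with a white cap, 27 mm across, 76 mm high
- polish_d: bystander, to be left alone: square cream polish bottle with a rose cap, 27 mm wide, 76 mm high
- dish: bystander, to be left alone: small glass dish, 66 mm across, 18 mm high
- jar: bystander, to be left alone: small round clear jar with a black lid, 50 mm across, 34 mm high
- buffer: bystander, to be left alone: nail buffer block, 95 x 26 x 26 mm
- spanner: bystander, to be left alone: small spanner lying flat, 150 mm long
There are look-alikes about, which are no part of the job. Leave any red or turquoise look-alike of the part that bears bolt2_head alone. What is shaped like the part that bears drift_handle but orange is not meant.

How it is judged:
By the outcome, as a careful person would: the job done as asked, in the order asked, and still so for the second after the job is handed in, with the robot touching nothing.
It also fails if it takes over 72 s, if anything falls off the work surface, if the arm or the gripper's body presses on something with over 40 N, if the wrist force passes 120 N, or if a joint passes its speed limit or range.

## Working session

There is one attempt and no reset: what is moved stays moved. The work goes in short steps, Python scripts to look and compute and a tool call to move; the robot and the scene stay as the last step left them, time stands still between calls to the robot, and variables do not carry over. Pictures are saved under pics/ and viewed, on a budget of 10 in all, crops included, one or two more only if the job needs it, and the job is handed in when it is done.

Besides the shell and the picture viewer there is one more tool, called after "Call:" as name(argument=value, ...) on one line, values as JSON. move_arm: Moves the arm, as the interface text tells. Scaled input: -1 to 1 covers 300 mm each way for a shift and pi/2 rad each way for a turn. Its arguments: {"type":"object","properties":{"linear":{"type":"array","items":{"type":"array","items":{"type":"number","minimum":-1,"maximum":1}}},"twist":{"type":"array","items":{"type":"array","items":{"type":"number","minimum":-1,"maximum":1}}},"hand":{"type":"array","items":{"type":"number"}},"force":{"type":"number"}},"required":["linear","twist","hand"]}

```bash
mkdir -p pics; ls
cat > h.py <<'E'
from bench import r
import numpy as np, cv2
def snap(n):
    s=r.snapshot(n); return s
def save(s,name,box=None,scale=1):
    f=s["frame"][:,:,::-1]
    if box: u0,v0,u1,v1=box; f=f[v0:v1,u0:u1]
    if scale!=1: f=cv2.resize(f,None,fx=scale,fy=scale,interpolation=cv2.INTER_CUBIC)
    cv2.imwrite("pics/"+name,f)
def world(s,u,v,z=None):
    K,R,t=s["intrinsics"],s["R"],s["t"]
    d=np.linalg.inv(K)@np.array([u,v,1.])
    if z is None:
        return R.T@(d*s["range_z"][int(round(v)),int(round(u))]-t)
    o=-R.T@t; w=R.T@d
    return o+w*(z-o[2])/w[2]
def cloud(s):
    K,R,t=s["intrinsics"],s["R"],s["t"]
    v,u=np.mgrid[:384,:512]; d=np.stack([u,v,np.ones_like(u)],-1)@np.linalg.inv(K).T
    return (d*s["range_z"][...,None]-t)@R
E
python3 - <<'E'
from h import *
a=snap("top");b=snap("side")
np.savez("s0.npz",**{k+"_t":v for k,v in a.items()},**{k+"_s":v for k,v in b.items()})
save(a,"top0.png",scale=1.5);save(b,"side0.png",scale=1.5)
for s in(a,b):print(s["intrinsics"],-s["R"].T@s["t"],s["R"])
print(r.sense())
E
```

```text
pics
[[454.20689337   0.         252.77998215]
 [  0.         454.20689337 193.15199655]
 [  0.           0.           1.        ]] [ 448.8555458  -101.18439228 1053.19527613] [[-0.02824536 -0.99936715 -0.02162153]
 [-0.99451017  0.03027516 -0.10016453]
 [ 0.10075573  0.01867365 -0.99473593]]
[[409.25204393   0.         259.8617086 ]
 [  0.         409.25204393 192.83580354]
 [  0.           0.           1.        ]] [ 141.3604705  -511.98525947  612.18612246] [[ 0.70979938 -0.70421018  0.01651868]
 [-0.47282314 -0.49369631 -0.72986453]
 [ 0.52213324  0.51024698 -0.6833922 ]]
{'time': 0.1, 'joint_pos': array([ 5.81896498e+01,  7.51169883e+00,  8.53234955e+01, -3.70573565e-04,
        8.72607626e+01, -4.89423332e+00]), 'qd': array([-0.08358263, -0.14383304, -0.16132183,  0.05326026,  0.06322065,
       -0.0644126 ]), 'joint_efforts': array([ 1.06197993e-03, -5.70950568e+01, -5.01939690e+01, -2.21779960e-04,
        8.14622326e-03,  6.51077085e-05]), 'tool_pos': array([271.32073285, 534.54785095, 204.33542243]), 'tcp_rot': array([-89.99218204,   0.09563867,  63.08390763]), 'ft_force': array([ 0.07661909, -0.93338395,  0.92293859]), 'wrist_torque': array([-0.00258577, -0.01210105,  0.03947321]), 'finger_gap': 85.749169555165}
```

View pics/top0.png

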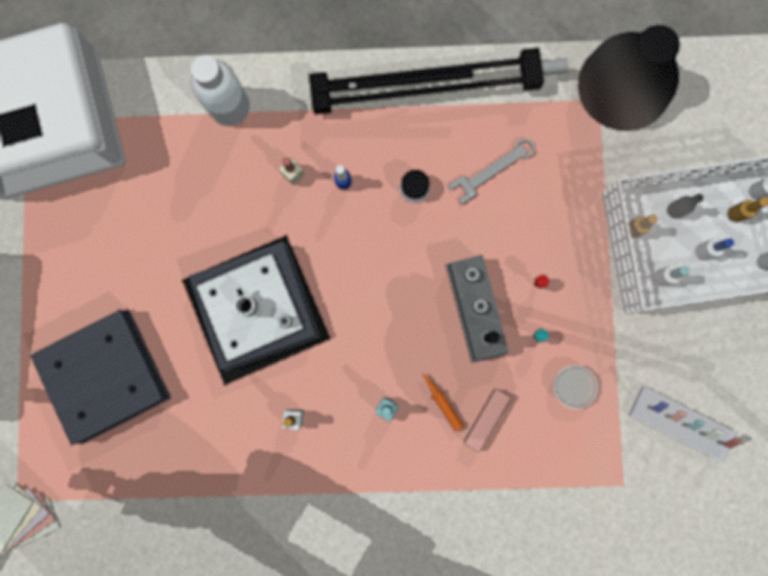

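View pics/side0.png

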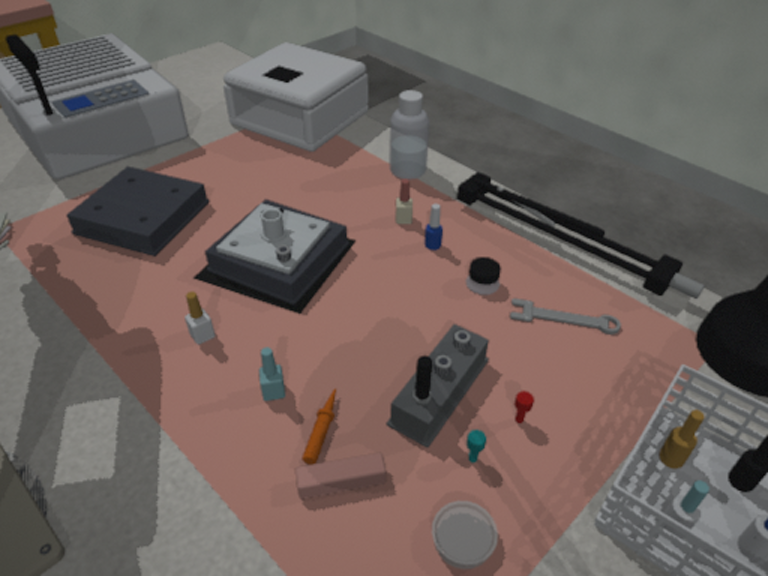

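The candidates are clear, in top.png pixels:
- **Drift:** the black handle at (492,338) in the block. The orange one lying at (445,402) is not meant.
- **Bolts:** the grey heads at (473,274) and (481,306) in the block. Red (541,281) and turquoise (541,336) are look-alikes.
- **Plate:** fitted bolt (286,320), hole_far (213,292), hole_right (265,270), hole_left (234,344). The bare second base, at (100,378), is not to be used.

Next I'll measure these and check them in a close crop.

```bash
cat > m.py <<'E'
from h import *
d=np.load("s0.npz"); a={k[:-2]:d[k] for k in d if k.endswith("_t")}; b={k[:-2]:d[k] for k in d if k.endswith("_s")}
f1=cv2.resize(a["frame"][150:262,118:222],None,fx=5,fy=5,interpolation=cv2.INTER_CUBIC)
f2=cv2.resize(a["frame"][164:244,290:345],None,fx=5,fy=5,interpolation=cv2.INTER_CUBIC)
o=np.zeros((560,520+275,3),np.uint8);o[:f1.shape[0],:520]=f1;o[:400,520:]=f2
o=np.clip(o*1.6,0,255).astype(np.uint8)
cv2.imwrite("pics/crop1.png",o[:,:,::-1])
P=cloud(a)
def rect(n,zlo,zhi,u0,v0,u1,v1):
    q=P[v0:v1,u0:u1].reshape(-1,3); q=q[(q[:,2]>zlo)&(q[:,2]<zhi)]
    print(n,len(q),cv2.minAreaRect(q[:,:2].astype(np.float32)),np.median(q[:,2]))
    return q
rect("plate",45,52,118,150,222,262)
rect("base+plate",35,52,118,150,222,262)
rect("block",36,47,290,164,345,250)
q=rect("socket",75,95,118,150,222,262)
for n,(u,v) in dict(d=(328,225),b1=(315,182.5),b2=(320.5,204)).items():
    Q=P[int(v)-9:int(v)+9,int(u)-9:int(u)+9].reshape(-1,3);Q=Q[Q[:,2]>50]
    top=Q[Q[:,2]>np.percentile(Q[:,2],95)-5]; print(n,len(top),cv2.minEnclosingCircle(top[:,:2].astype(np.float32)),top.mean(0))
for n,(u,v,z) in dict(far=(213,292,48),right=(265,270,48),left=(234,344,48),bolt0=(286,321,65)).items(): print(n,world(a,u/1.5,v/1.5,z))
E
python3 m.py
```

```text
plate 2342 ((535.2579345703125, 108.79415893554688), (137.96533203125, 131.31149291992188), 22.47138786315918) 47.781343655167476
base+plate 4114 ((534.6861572265625, 111.27734375), (150.83554077148438, 150.8084259033203), 18.049715042114258) 45.98856600651088
block 1300 ((521.9080810546875, -228.75350952148438), (149.98699951171875, 50.93790054321289), 12.339547157287598) 41.50465111843554
socket 82 ((533.9800415039062, 115.63951110839844), (37.40502166748047, 27.747909545898438), 50.71875762939453) 82.17944351614287
d 50 ((463.22332763671875, -173.61856079101562), 73.84549713134766) [ 473.7796042  -233.33139979  143.50620384]
b1 4 ((448.8555603027344, -101.18439483642578), 9.999999747378752e-05) [ 448.8555458  -101.18439228 1053.19527613]
b2 54 ((521.1171264648438, -228.5751495361328), 9.744478225708008) [ 521.0679996  -228.00341107   58.35006824]
far [554.8068904  165.41761435  48.        ]
right [585.44923527  87.26454228  48.        ]
left [476.60433672 134.50252411  48.        ]
bolt0 [507.34183397  54.25657076  65.        ]
```

View pics/crop1.png

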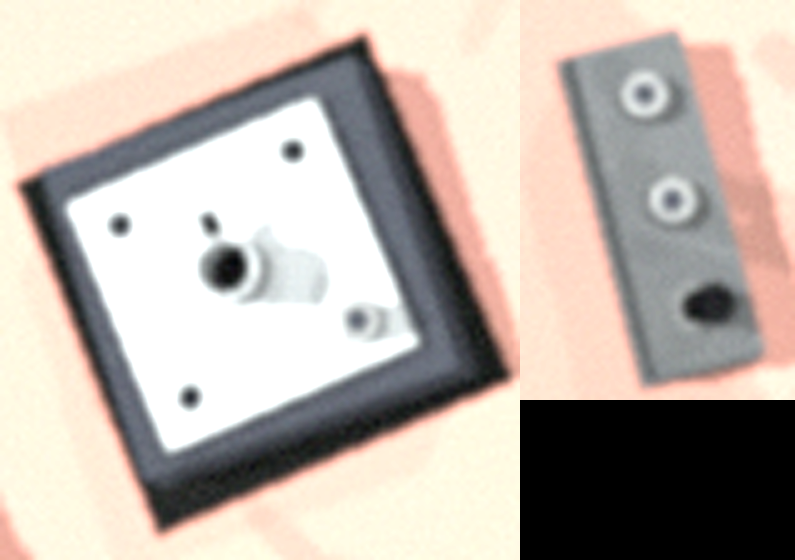

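The crop confirms the black drift and the two grey bolt heads in the block. It also shows the four plate positions, with the plate turned about +3.5° counter-clockwise against the base. So the base's far hole should lie on the +x (clockwise) side. I'll refine the points and plan the first move.

```bash
cat >> h.py <<'E'
from scipy.spatial.transform import Rotation as Ro
def plan(x,y,z,yaw):
    s=r.sense(); R0=Ro.from_euler('xyz',s["tcp_rot"],degrees=True); R1=Ro.from_euler('xyz',[-90,0,yaw],degrees=True)
    l=R0.inv().apply(np.array([x,y,z])-s["tool_pos"])/300; w=(R0.inv()*R1).as_rotvec()/(np.pi/2)
    print("lin",l.round(4),"twist",w.round(4),"rows",np.linalg.norm(l)*300/41.7,np.linalg.norm(w)*90/7.16)
def st():
    s=r.sense(); print(round(s["time"],2),s["tool_pos"].round(1),s["tcp_rot"].round(2),"F",s["ft_force"].round(1),"gap",round(s["finger_gap"],1),"j",s["joint_pos"].round(0))
E
cat > m2.py <<'E'
from h import *
d=np.load("s0.npz"); a={k[:-2]:d[k] for k in d if k.endswith("_t")}
g=a["frame"].astype(float).mean(2)
pts={}
for n,(u,v) in dict(far=(142,194.7),right=(176.7,180),left=(156,229.3)).items():
    y,x=np.mgrid[int(v)-4:int(v)+6,int(u)-4:int(u)+6]; p=g[int(v)-4:int(v)+6,int(u)-4:int(u)+6]
    w=np.clip(np.median(p)-12-p,0,None); w[np.hypot(x-u,y-v)>4.5]=0
    pts[n]=world(a,(w*x).sum()/w.sum(),(w*y).sum()/w.sum(),48)[:2]; print(n,pts[n])
F,Rr,L=pts["far"],pts["right"],pts["left"]
for n,e in (("F-L",F-L),("F-R",F-Rr)): print(n,np.hypot(*e),np.degrees(np.arctan2(e[1],e[0])))
print("bolt0",L+Rr-F)
P=cloud(a)
Q=P[205:245,310:350].reshape(-1,3);Q=Q[(Q[:,2]>97)&(Q[:,2]<115)];print("drift",len(Q),Q.mean(0),cv2.minAreaRect(Q[:,:2].astype(np.float32)))
for n,(u0,v0,u1,v1) in dict(b1=(300,170,331,195),b2=(306,192,337,217),bolt0=(180,204,204,226)).items():
    Q=P[v0:v1,u0:u1].reshape(-1,3);z=62 if n=="bolt0" else 55;Q=Q[(Q[:,2]>z)&(Q[:,2]<z+8)];print(n,len(Q),Q.mean(0),cv2.minEnclosingCircle(Q[:,:2].astype(np.float32)))
Q=P[150:262,118:222].reshape(-1,3);Q=Q[(Q[:,2]>37)&(Q[:,2]<42)];print("base",cv2.minAreaRect(Q[:,:2].astype(np.float32)))
plan(475,-239,150,-24)
E
python3 m2.py
```

```text
far [555.09732745 166.5072517 ]
right [586.15129153  88.58462593]
left [477.38687194 135.48991631]
F-L 83.67191876886585 21.75890891882887
F-R 83.88256249711749 111.72842250195896
bolt0 [508.44083602  57.56729055]
drift 55 [ 474.62363476 -238.41555421  105.03505465] ((474.7762451171875, -238.71287536621094), (14.892003059387207, 14.665386199951172), 87.77738189697266)
b1 60 [ 568.66247924 -217.9893816    57.75679275] ((568.3568115234375, -217.95936584472656), 9.983397483825684)
b2 58 [ 521.16255379 -228.47835392   58.14262654] ((521.1385498046875, -228.95034790039062), 9.944818496704102)
bolt0 64 [507.78622571  57.75913831  65.04181395] ((507.53265380859375, 58.15039825439453), 9.88516616821289)
base ((534.5198974609375, 111.1891860961914), (150.4130096435547, 150.5184783935547), 17.94306182861328)
lin [-1.9915  0.1842 -1.7727] twist [ 7.000e-04  9.676e-01 -9.000e-04] rows 19.226780179714826 12.162561925024747
```

Call:
move_arm(linear=[[-1, 0, -0.89], [-1, 0, -0.89], [-1, 0, -0.89], [-1, 0, -0.89], [-1, 0, -0.89], [-1, 0, -0.89], [-1, 0, -0.89], [-1, 0, -0.89], [-1, 0, -0.89], [-1, 0, -0.89]], twist=[[0, 0.6, 0], [0, 0.6, 0], [0, 0.6, 0], [0, 0.6, 0], [0, 0.6, 0], [0, 0.6, 0], [0, 0.6, 0], [0, 0.6, 0], [0, 0.6, 0], [0, 0.6, 0]], hand=[0.06, 0.06, 0.06, 0.06, 0.06, 0.06, 0.06, 0.06, 0.06, 0.06], force=60)

```text
time: 0.93
tool_pos: [373.7, 143.1, 204.6]
tcp_rot: [-90.1, 0.1, 9.0]
ft_force: [-0.5, -0.1, -0.2]
finger_gap: 45.2
```

```bash
python3 -c "
from h import *
st();plan(475,-239,140,-24)"
```

```text
0.93 [373.7 143.1 204.6] [-9.013e+01  6.000e-02  8.990e+00] F [-0.5 -0.1 -0.2] gap 45.2 j [ 14. -25. 115.  -0.  91.   5.]
lin [ 0.1349  0.2182 -1.3101] twist [ 1.600e-03  3.665e-01 -2.000e-04] rows 9.604390968069023 4.606987682720371
```

Call:
move_arm(linear=[[0.103, 0.05, -1], [0.103, 0.05, -1], [0.103, 0.05, -1], [0.103, 0.05, -1], [0.103, 0.05, -1], [0.103, 0.05, -1], [0.103, 0.05, -1], [0.103, 0.05, -1]], twist=[[0, 0.366, 0], [0, 0.366, 0], [0, 0.366, 0], [0, 0.366, 0], [0, 0.366, 0], [0, 0.366, 0], [0, 0.366, 0], [0, 0.366, 0]], hand=[0.06, 0.06, 0.06, 0.06, 0.06, 0.06, 0.06, 0.06])

```text
time: 1.6
tool_pos: [451.0, -153.3, 189.4]
tcp_rot: [-90.2, -0.0, -24.1]
ft_force: [0.1, 0.5, 0.1]
finger_gap: 45.2
```

```bash
python3 -c "
from h import *
st();plan(475,-239,140,-24);plan(475,-239,62,-24)"
```

```text
1.6 [ 451.  -153.3  189.4] [-9.024e+01 -1.000e-02 -2.414e+01] F [0.1 0.5 0.1] gap 45.2 j [-25. -12. 106.  -0.  86.  -1.]
lin [ 0.1899  0.1658 -0.2274] twist [ 0.0027 -0.0016  0.0002] rows 2.4421931170739826 0.03904011397030845
lin [ 0.1898  0.4258 -0.2263] twist [ 0.0027 -0.0016  0.0002] rows 3.7279642763458223 0.03904011397030845
```

Call:
move_arm(linear=[[0.19, 0.166, -0.227], [0.19, 0.166, -0.227], [0.19, 0.166, -0.227], [0.19, 0.166, -0.227], [0.19, 0.166, -0.227], [0.19, 0.25, -0.2267], [0.19, 0.34, -0.2265], [0.19, 0.426, -0.2263], [0.19, 0.426, -0.2263], [0.19, 0.426, -0.2263]], twist=[[0.0027, -0.0016, 0], [0.0027, -0.0016, 0], [0.0027, -0.0016, 0], [0.0027, -0.0016, 0], [0.0027, -0.0016, 0], [0.0027, -0.0016, 0], [0.0027, -0.0016, 0], [0.0027, -0.0016, 0], [0.0027, -0.0016, 0], [0.0027, -0.0016, 0]], hand=[0.06, 0.06, 0.06, 0.06, 0.06, 0.06, 0.06, 0.06, 0.06, 0.06])

```text
time: 2.43
tool_pos: [474.2, -237.2, 61.5]
tcp_rot: [-90.0, 0.1, -23.9]
ft_force: [0.2, 0.0, -0.2]
finger_gap: 45.3
```

```bash
python3 -c "
from h import *
st();plan(475,-239,62,-24)
s=snap('side');save(s,'s1.png',(240,180,360,300),5)"
```

```text
2.43 [ 474.2 -237.2   61.5] [-89.96   0.15 -23.93] F [ 0.2  0.  -0.2] gap 45.3 j [-32.   4. 105.   0.  72.  -8.]
lin [ 0.0049 -0.0016 -0.0042] twist [-0.0005  0.0008 -0.0017] rows 0.04808659018029173 0.023858532642668247
```

Call:
move_arm(linear=[[0.005, -0.0016, -0.004], [0.005, -0.0016, -0.004], [0.005, -0.0016, -0.004], [0.005, -0.0016, -0.004], [0.005, -0.0016, -0.004], [0.005, -0.0016, -0.004], [0.005, -0.0016, -0.004], [0.005, -0.0016, -0.004], [0.005, -0.0016, -0.004]], twist=[[0, 0, 0], [0, 0, 0], [0, 0, 0], [0, 0, 0], [0, 0, 0], [0, 0, 0], [0, 0, 0], [0, 0, 0], [0, 0, 0]], hand=[0.06, -0.3, -1, -1, -1, -1, -1, -1, -1], force=60)

```text
time: 3.23
tool_pos: [477.5, -240.8, 65.8]
tcp_rot: [-90.0, -0.2, -23.9]
ft_force: [-1.3, 0.6, 7.9]
finger_gap: 14.4
```

```bash
python3 -c "
from h import *
st();plan(475,-239,140,-24)"
```

```text
3.23 [ 477.5 -240.8   65.8] [-90.01  -0.2  -23.95] F [-1.3  0.6  7.9] gap 14.4 j [-32.   4. 104.   0.  72.  -8.]
lin [-0.0091 -0.2473  0.0019] twist [0.0001 0.0006 0.0023] rows 1.780480435510109 0.02948292247011176
```

```bash
python3 -c "
from h import *
s=snap('side');a=snap('top')
f=np.hstack([cv2.resize(s['frame'][150:310,220:380],(400,400),interpolation=cv2.INTER_CUBIC),cv2.resize(a['frame'][150:270,270:390],(400,400),interpolation=cv2.INTER_CUBIC)])
cv2.imwrite('pics/c2.png',np.clip(f[:,:,::-1]*1.5,0,255))
st()"
```

```text
3.33 [ 477.5 -240.7   65.8] [-90.01  -0.2  -23.95] F [-1.9  0.4  7.4] gap 14.1 j [-32.   4. 104.   0.  72.  -8.][ WARN:0@3.912] global loadsave.cpp:1063 imwrite_ Unsupported depth image for selected encoder is fallbacked to CV_8U.
```

View pics/c2.png

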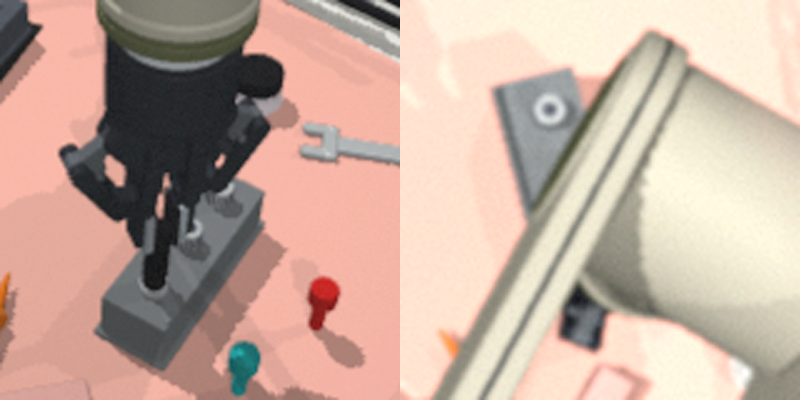

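Call:
move_arm(linear=[[0, -0.02, 0], [0, -0.04, 0], [0, -0.06, 0], [0, -0.08, 0], [0, -0.1, 0], [0, -0.1, 0]], twist=[[0, 0, 0], [0, 0, 0], [0, 0, 0], [0, 0, 0], [0, 0, 0], [0, 0, 0]], hand=[-1, -1, -1, -1, -1, -1])

```text
time: 3.83
tool_pos: [478.2, -241.2, 97.6]
tcp_rot: [-90.0, -0.3, -23.9]
ft_force: [-0.2, 0.1, -1.5]
finger_gap: 14.4
```

```bash
python3 -c "
from h import *
st();s=snap('side');a=snap('top')
f=np.hstack([cv2.resize(s['frame'][150:310,220:380],(400,400),interpolation=cv2.INTER_CUBIC),cv2.resize(a['frame'][150:270,270:390],(400,400),interpolation=cv2.INTER_CUBIC)])
cv2.imwrite('pics/c3.png',np.clip(f[:,:,::-1]*1.5,0,255))
"
```

```text
3.83 [ 478.2 -241.2   97.6] [-90.03  -0.34 -23.95] F [-0.2  0.1 -1.5] gap 14.4 j [-32.   2. 103.   0.  75.  -8.][ WARN:0@4.161] global loadsave.cpp:1063 imwrite_ Unsupported depth image for selected encoder is fallbacked to CV_8U.
```

View pics/c3.png

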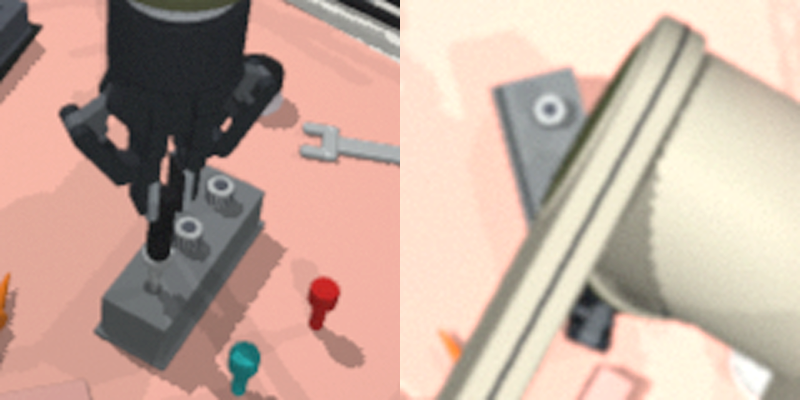

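```bash
python3 -c "
from h import *
plan(478,-241,165,-24);plan(561,163.3,165,-24)"
```

```text
lin [ 2.400e-03 -2.294e-01 -1.000e-04] twist [0.0002 0.0006 0.0027] rows 1.6506814885786962 0.034709575435227916
lin [-0.2918 -0.231   1.3439] twist [0.0002 0.0006 0.0027] rows 10.031897547087206 0.034709575435227916
```

Call:
move_arm(linear=[[0, -0.1, 0], [0, -0.2, 0], [0, -0.23, 0.1], [-0.22, -0.231, 1], [-0.22, -0.231, 1], [-0.22, -0.231, 1], [-0.22, -0.231, 1], [-0.22, -0.231, 1], [-0.22, -0.231, 1], [-0.22, -0.231, 1], [-0.22, -0.231, 1], [-0.22, -0.231, 1]], twist=[[0, 0, 0], [0, 0, 0], [0, 0, 0.0027], [0, 0, 0.0027], [0, 0, 0.0027], [0, 0, 0.0027], [0, 0, 0.0027], [0, 0, 0.0027], [0, 0, 0.0027], [0, 0, 0.0027], [0, 0, 0.0027], [0, 0, 0.0027]], hand=[-1, -1, -1, -1, -1, -1, -1, -1, -1, -1, -1, -1])

```text
time: 4.93
tool_pos: [538.4, 62.0, 164.3]
tcp_rot: [-90.0, 0.1, -23.8]
ft_force: [-0.4, -0.6, -0.9]
finger_gap: 14.2
```

```bash
python3 -c "
from h import *
st();plan(561,163.3,130,-24)"
```

```text
4.93 [538.4  62.  164.3] [-9.005e+01  7.000e-02 -2.375e+01] F [-0.4 -0.6 -0.9] gap 14.2 j [ 1. -0. 98. -0. 83. 25.]
lin [-0.0668  0.1143  0.3396] twist [ 0.0006  0.0028 -0.0007] rows 2.6218538777580536 0.03647163186213627
```

Call:
move_arm(linear=[[-0.0668, 0.01, 0.34], [-0.0668, 0.01, 0.34], [-0.0668, 0.01, 0.34], [-0.0668, 0.06, 0.34], [-0.0668, 0.114, 0.34], [-0.0668, 0.114, 0.34], [-0.0668, 0.114, 0.34]], twist=[[0, 0.0028, 0], [0, 0.0028, 0], [0, 0.0028, 0], [0, 0.0028, 0], [0, 0.0028, 0], [0, 0.0028, 0], [0, 0.0028, 0]], hand=[-1, -1, -1, -1, -1, -1, -1])

```text
time: 5.52
tool_pos: [559.9, 162.1, 128.6]
tcp_rot: [-90.2, 0.2, -24.1]
ft_force: [0.1, 0.1, -1.5]
finger_gap: 13.9
```

```bash
python3 -c "
from h import *
st();plan(561,163.3,115,-24)
s=snap('side')
print(s['R']@np.array([561,163.3,70])+s['t'])
c=s['intrinsics']@(s['R']@np.array([555.1,166.5,48])+s['t']);c=c/c[2];print('far hole px',c)
np.save('pics/s3.npy',s['frame'])
u,v=int(c[0]),int(c[1]);save(s,'s3.png',(u-40,v-50,u+60,v+25),8)
"
```

```text
5.52 [559.9 162.1 128.6] [-90.18   0.22 -24.07] F [ 0.1  0.1 -1.5] gap 13.9 j [11.  8. 93. -0. 79. 35.]
lin [0.0018 0.0454 0.0053] twist [ 0.002  -0.0008 -0.0024] rows 0.3293636360528389 0.04097481425107263
[-186.63907187 -136.07869974  934.19577824]
far hole px [176.33278747 141.53290706   1.        ]
```

View pics/s3.png

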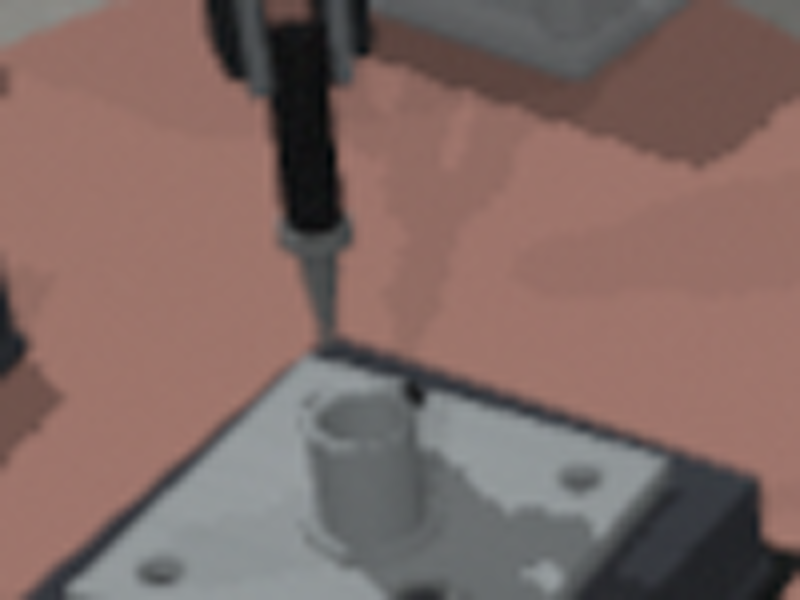

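```bash
python3 -c "
from h import *
s=snap('side')
print(world(s,136+327/8,91+345/8,68.8), world(s,136+315/8,91+232/8,68.8+39), world(s,136+300/8,91+40/8,68.8+94))
for z in (68.8,104.8,130,160):
  c=s['intrinsics']@(s['R']@np.array([557.4,163.9,z])+s['t']);c/=c[2];print(z,((c[:2]-[136,91])*8).round(0))
d=np.load('s0.npz'); b={k[:-2]:d[k] for k in d if k.endswith('_s')}
# side-cam view of known holes right/left for cam agreement
for n,p in dict(right=(586.15,88.6,48),left=(477.4,135.5,48)).items():
  c=s['intrinsics']@(s['R']@np.array(p)+s['t']);c/=c[2];print(n,((c[:2]-[136,91])*8).round(0))
"
```

```text
[557.7748013  163.81545569  68.8       ] [557.75358493 161.38851559 107.8       ] [564.5679327  165.93808896 162.8       ]
68.8 [326. 345.]
104.8 [310. 238.]
130 [298. 159.]
160 [284.  62.]
right [578. 478.]
left [158. 569.]
```

```bash
cat > tilt.py <<'E'
from h import *
def tilt(s,tip_cam,z0,jaw=np.array([.914,-.407,0])):
    g=s["frame"].astype(float).mean(2)
    pr=lambda p:(lambda c:c[:2]/c[2])(s["intrinsics"]@(s["R"]@p+s["t"]))
    rows=[];
    v0=int(np.ceil(pr(tip_cam+[0,0,68])[1]));v1=int(pr(tip_cam+[0,0,44])[1])
    uc=pr(tip_cam+[0,0,52])[0]
    for v in range(v0,v1+1):
        u=np.arange(int(uc)-8,int(uc)+10); w=np.clip(70-g[v,u],0,None); rows.append((v,(w*u).sum()/w.sum(),(w>0).sum()))
    rows=np.array(rows); print(rows.round(2).tolist())
    k=np.polyfit(rows[:,0],rows[:,1],1)[0]
    e=lambda th:(lambda a,b:(b[0]-a[0])/(b[1]-a[1]))(pr(tip_cam+[0,0,44]+0*jaw),pr(tip_cam+[0,0,44]+np.array([0,0,24.])+24*np.tan(np.radians(th))*jaw))
    for th in range(-4,7): print(th,round(e(th),3),end="; ")
    print("slope",k)
if __name__=="__main__":
    s=snap("side"); st(); tilt(s,np.array([557.6,163.8,68.8]),0)
E
python3 tilt.py
```

```text
5.67 [561.8 162.6 131.3] [-9.001e+01 -1.000e-02 -2.408e+01] F [ 0.4  0.2 -1.5] gap 13.9 j [11.  8. 93. -0. 79. 35.]
[[109.0, 174.15, 8.0], [110.0, 174.34, 8.0], [111.0, 174.37, 8.0], [112.0, 174.65, 8.0], [113.0, 174.78, 8.0], [114.0, 174.94, 7.0], [115.0, 175.09, 7.0], [116.0, 175.17, 7.0], [117.0, 175.14, 7.0]]
-4 0.232; -3 0.211; -2 0.189; -1 0.168; 0 0.148; 1 0.127; 2 0.106; 3 0.086; 4 0.066; 5 0.045; 6 0.025; slope 0.1362883433699656
```

```bash
python3 -c "
from h import *
for i in range(4):
  st(); s=snap('side')
st();plan(561,163.3,115,-24)
from tilt import tilt
np.save('pics/s4.npy',s['frame'])
g=s['frame'].astype(int).mean(2);print(g[120:146,170:184].astype(int))
tilt(s,np.array([557.6,163.8,69.5]),0)"
```

```text
5.67 [561.8 162.6 131.3] [-9.001e+01 -1.000e-02 -2.408e+01] F [ 0.4  0.2 -1.5] gap 13.9 j [11.  8. 93. -0. 79. 35.]
5.72 [562.  162.9 131.5] [-8.999e+01 -3.000e-02 -2.407e+01] F [ 0.1 -1.4 -1.8] gap 14.1 j [11.  8. 93. -0. 79. 35.]
5.77 [561.9 163.  131.4] [-8.999e+01 -3.000e-02 -2.405e+01] F [-0.  -0.3 -1.1] gap 14.0 j [11.  8. 93. -0. 79. 35.]
5.82 [561.8 163.1 131.3] [-8.999e+01 -2.000e-02 -2.404e+01] F [-0.2  0.2 -1.2] gap 13.9 j [11.  8. 93. -0. 79. 35.]
5.87 [561.6 163.2 131.1] [-90.    -0.   -24.03] F [-0.4  0.  -1.3] gap 14.1 j [11.  8. 93. -0. 79. 35.]
lin [-0.0021  0.0535 -0.0006] twist [ 0.     -0.0004  0.0001] rows 0.385552427741062 0.004527492130263951
[[127 106  86  79  80  82  80  78  82  87 116 126 126 126]
 [126 122 109  87  76  76  76  71  83 108 123 126 126 126]
 [127 127 125 103  80  77  75  69  85 116 127 126 126 127]
 [127 126 127 108  84  76  76  73  85 116 127 126 128 128]
 [126 127 126 120  93  75  77  72  93 118 127 126 126 126]
 [127 126 127 126 105  81  76  71  98 120 126 127 127 126]
 [127 126 128 127 109  84  76  72  97 120 127 128 127 126]
 [126 127 126
[... 758 characters left out ...]
6 151 152 148 135 127 143 140 126 118 119 120 119 113]
 [151 151 152 138 117 131 130 114 103 100 102 104 105 104]
 [152 152 152 147 141 126 104  96  98 100 101 103 105 105]
 [153 152 152 139 143 114  88  93  96  99 101 104 105 105]
 [153 153 153 140 144 122  93  90  94  99 102 104 104 104]
 [153 152 151 150 135 137 126 104  95  98 101 103 105 102]]
[[108.0, 174.08, 7.0], [109.0, 174.11, 7.0], [110.0, 174.28, 8.0], [111.0, 174.42, 8.0], [112.0, 174.65, 8.0], [113.0, 174.83, 7.0], [114.0, 175.01, 7.0], [115.0, 174.99, 7.0], [116.0, 175.18, 7.0], [117.0, 175.07, 7.0]]
-4 0.232; -3 0.211; -2 0.189; -1 0.168; 0 0.148; 1 0.127; 2 0.106; 3 0.086; 4 0.066; 5 0.045; 6 0.025; slope 0.13265204657767055
```

```bash
python3 -c "
from h import *
s=snap('side');st()
for p in ((559.1,165,71.3),(558.1,165,71.3),(559.1,163,71.3)):
  c=s['intrinsics']@(s['R']@np.array(p)+s['t']);print(p,c[:2]/c[2])
plan(561,163.3,113,-24)"
```

```text
5.92 [561.5 163.3 130.9] [-9.001e+01  1.000e-02 -2.403e+01] F [-0.4 -0.1 -1. ] gap 14.6 j [11.  8. 93. -0. 79. 35.]
(559.1, 165, 71.3) [176.90314709 132.7675947 ]
(558.1, 165, 71.3) [176.54524383 132.94144168]
(559.1, 163, 71.3) [177.4306735  133.13533455]
lin [-0.0016  0.0596 -0.0006] twist [ 0.0001 -0.0003 -0.0001] rows 0.42918186919703133 0.004051341742311332
```

Call:
move_arm(linear=[[-0.0016, 0.02, 0], [-0.0016, 0.04, 0], [-0.0016, 0.06, -0.0006], [-0.0016, 0.06, -0.0006], [-0.0016, 0.06, -0.0006], [-0.0016, 0.06, -0.0006], [-0.0016, 0.06, -0.0006]], twist=[[0, 0, 0], [0, 0, 0], [0, 0, 0], [0, 0, 0], [0, 0, 0], [0, 0, 0], [0, 0, 0]], hand=[-1, -1, -1, -1, -1, -1, -1])

```text
time: 6.5
tool_pos: [561.2, 163.3, 113.1]
tcp_rot: [-90.0, -0.0, -24.0]
ft_force: [0.0, -0.4, -2.4]
finger_gap: 14.1
```

```bash
python3 -c "
from h import *
st();plan(561,163.3,104,-24)"
```

```text
6.5 [561.2 163.3 113.1] [-9.000e+01 -1.000e-02 -2.402e+01] F [ 0.  -0.4 -2.4] gap 14.1 j [11.  9. 94. -0. 78. 35.]
lin [-0.0005  0.0303 -0.0004] twist [ 0.     -0.0002  0.0001] rows 0.21804075127380487 0.003241201914956147
```

Call:
move_arm(linear=[[0, 0.01, 0], [0, 0.017, 0], [0, 0.024, 0], [0, 0.03, 0], [0, 0.03, 0], [0, 0.03, 0]], twist=[[0, 0, 0], [0, 0, 0], [0, 0, 0], [0, 0, 0], [0, 0, 0], [0, 0, 0]], hand=[-1, -1, -1, -1, -1, -1])

```text
time: 7.0
tool_pos: [561.0, 163.3, 103.8]
tcp_rot: [-90.0, 0.0, -24.0]
ft_force: [-0.5, 0.3, -1.3]
finger_gap: 14.2
```

Call:
move_arm(linear=[[0, 0.007, 0], [0, 0.014, 0], [0, 0.02, 0], [0, 0.027, 0], [0, 0.027, 0], [0, 0.027, 0]], twist=[[0, 0, 0], [0, 0, 0], [0, 0, 0], [0, 0, 0], [0, 0, 0], [0, 0, 0]], hand=[-1, -1, -1, -1, -1, -1])

```text
time: 7.5
tool_pos: [560.7, 163.4, 95.3]
tcp_rot: [-90.0, 0.0, -24.0]
ft_force: [-0.6, 0.2, -1.0]
finger_gap: 14.2
```

Call:
move_arm(linear=[[0, 0.007, 0], [0, 0.014, 0], [0, 0.02, 0], [0, 0.02, 0], [0, 0.02, 0]], twist=[[0, 0, 0], [0, 0, 0], [0, 0, 0], [0, 0, 0], [0, 0, 0]], hand=[-1, -1, -1, -1, -1])

```text
time: 7.92
tool_pos: [561.4, 163.5, 90.2]
tcp_rot: [-90.0, -0.0, -24.0]
ft_force: [0.7, 0.4, 3.3]
finger_gap: 14.5
```

Call:
move_arm(linear=[[0.002, 0.007, 0], [0.003, 0.014, 0], [0.004, 0.02, 0], [0.005, 0.025, 0], [0.005, 0.025, 0], [0.005, 0.025, 0]], twist=[[0, 0, 0], [0, 0, 0], [0, 0, 0], [0, 0, 0], [0, 0, 0], [0, 0, 0]], hand=[-1, -1, -1, -1, -1, -1])

```text
time: 8.42
tool_pos: [563.1, 163.1, 83.2]
tcp_rot: [-89.9, -0.1, -24.0]
ft_force: [-1.2, 1.1, 5.1]
finger_gap: 13.9
```

Call:
move_arm(linear=[[0.001, 0.007, 0], [0.002, 0.014, 0], [0.003, 0.02, 0], [0.004, 0.024, 0], [0.004, 0.024, 0], [0.004, 0.024, 0]], twist=[[0, 0, 0], [0, 0, 0], [0, 0, 0], [0, 0, 0], [0, 0, 0], [0, 0, 0]], hand=[-1, -1, -1, -1, -1, -1])

```text
time: 8.92
tool_pos: [563.9, 162.5, 75.6]
tcp_rot: [-90.0, -0.0, -24.0]
ft_force: [-0.6, 0.2, -0.5]
finger_gap: 14.2
```

Low force; down to the collar now.

Call:
move_arm(linear=[[0, 0.005, 0], [0, 0.009, 0], [0, 0.013, 0], [0, 0.015, 0], [0, 0.015, 0], [0, 0.015, 0]], twist=[[0, 0, 0], [0, 0, 0], [0, 0, 0], [0, 0, 0], [0, 0, 0], [0, 0, 0]], hand=[-1, -1, -1, -1, -1, -1])

```text
time: 9.42
tool_pos: [564.3, 162.7, 71.9]
tcp_rot: [-89.9, -0.1, -24.0]
ft_force: [-3.1, 1.4, 7.0]
finger_gap: 14.0
```

```bash
python3 -c "
from h import *
st()
s=snap('side')
u,v=176,141;save(s,'s5.png',(u-40,v-50,u+60,v+25),8)
"
```

```text
9.42 [564.3 162.7  71.9] [-8.993e+01 -7.000e-02 -2.401e+01] F [-3.1  1.4  7. ] gap 14.0 j [11. 11. 95.  0. 73. 35.]
```

View pics/s5.png

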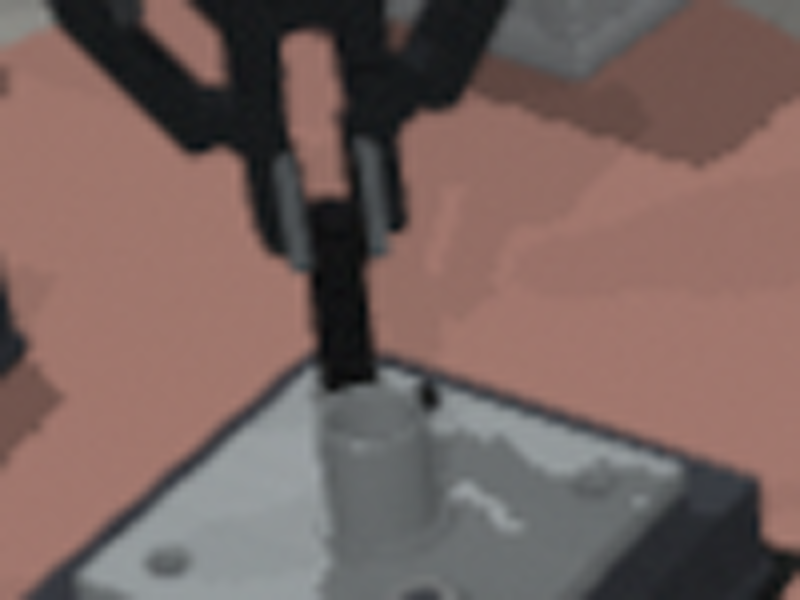

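Call:
move_arm(linear=[[0, 0.005, 0], [0, 0.008, 0], [0, 0.008, 0], [0, 0.008, 0]], twist=[[0, 0, 0], [0, 0, 0], [0, 0, 0], [0, 0, 0]], hand=[-1, -1, -1, -1])

```text
time: 9.8
tool_pos: [565.1, 163.3, 71.8]
tcp_rot: [-89.8, -0.1, -24.0]
ft_force: [-6.9, 0.7, 16.0]
finger_gap: 13.9
```

Call:
move_arm(linear=[[-0.003, 0, 0], [-0.003, 0, 0], [-0.003, 0, 0], [-0.003, 0, 0], [-0.003, 0, 0], [-0.003, -0.08, 0], [-0.003, -0.16, 0], [-0.003, -0.25, 0], [-0.003, -0.33, 0], [-0.003, -0.33, 0], [-0.003, -0.33, 0]], twist=[[0, 0, 0], [0, 0, 0], [0, 0, 0], [0, 0, 0], [0, 0, 0], [0, 0, 0], [0, 0, 0], [0, 0, 0], [0, 0, 0], [0, 0, 0], [0, 0, 0]], hand=[-0.5, -0.3, 0.06, 0.06, 0.06, 0.06, 0.06, 0.06, 0.06, 0.06, 0.06])

```text
time: 10.72
tool_pos: [565.4, 163.7, 172.8]
tcp_rot: [-89.7, -0.3, -24.0]
ft_force: [0.0, 0.2, 0.2]
finger_gap: 45.3
```

```bash
python3 -c "
from h import *
st()
plan(522.6,-229.4,150,67)
"
```

```text
10.72 [565.4 163.7 172.8] [-89.71  -0.33 -24.01] F [0.  0.2 0.2] gap 45.3 j [11.  6. 90.  0. 83. 35.]
lin [ 0.4024  0.072  -1.2552] twist [ 4.0000e-04 -1.0112e+00  5.4000e-03] rows 9.497387244698864 12.711059332813438
```

Call:
move_arm(linear=[[0.28, 0.01, -0.9], [0.28, 0.01, -0.9], [0.28, 0.01, -0.9], [0.28, 0.01, -0.9], [0.28, 0.01, -0.9], [0.28, 0.01, -0.9], [0.28, 0.01, -0.9], [0.28, 0.01, -0.9], [0.28, 0.01, -0.9], [0.28, 0.01, -0.9]], twist=[[0, -1, 0.005], [0, -1, 0.005], [0, -1, 0.005], [0, -1, 0.005], [0, -1, 0.005], [0, -1, 0.005], [0, -1, 0.005], [0, -1, 0.005], [0, -1, 0.005], [0, -1, 0.005]], hand=[-0.06, -0.06, -0.06, -0.06, -0.06, -0.06, -0.06, -0.06, -0.06, -0.06])

```text
time: 11.55
tool_pos: [530.9, -118.5, 166.8]
tcp_rot: [-89.9, 0.0, 43.7]
ft_force: [0.2, 1.1, -0.4]
finger_gap: 40.2
```

```bash
python3 -c "
from h import *
st()
plan(524,-229.6,100,67)
a=snap('top');s=snap('side');np.savez('s1.npz',**{k+'_t':v for k,v in a.items()},**{k+'_s':v for k,v in s.items()})
f=np.hstack([cv2.resize(a['frame'][150:262,118:222],(416,448),interpolation=cv2.INTER_CUBIC),cv2.resize(s['frame'][110:200,120:200],(380,428),interpolation=cv2.INTER_CUBIC)[:448] if 0 else cv2.resize(s['frame'][110:200,130:206],(380,448),interpolation=cv2.INTER_CUBIC)])
cv2.imwrite('pics/c6.png',np.clip(f[:,:,::-1].astype(float)*1.2,0,255).astype(np.uint8))
"
```

```text
11.55 [ 530.9 -118.5  166.8] [-8.986e+01  3.000e-02  4.368e+01] F [ 0.2  1.1 -0.4] gap 40.2 j [-18.   0.  97.   0.  83. -62.]
lin [-0.2723  0.2221 -0.2525] twist [-0.0016 -0.2591  0.    ] rows 3.112882374782742 3.2564181033679676
```

View pics/c6.png

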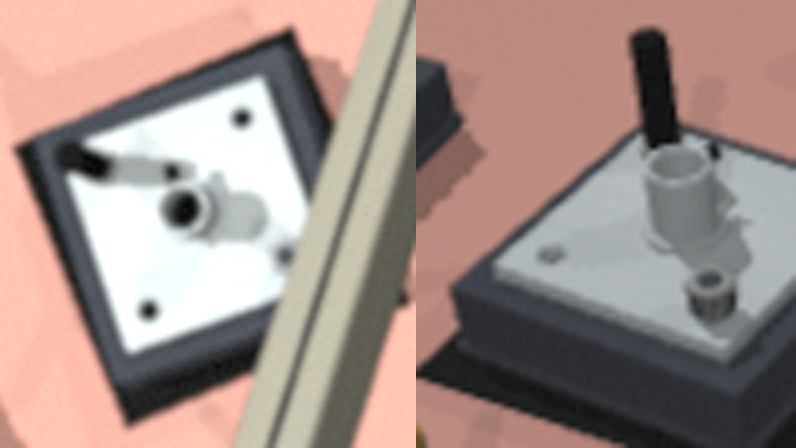

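Call:
move_arm(linear=[[-0.27, 0.1, -0.25], [-0.272, 0.1, -0.2525], [-0.272, 0.1, -0.2525], [-0.272, 0.15, -0.2525], [-0.272, 0.222, -0.2525], [-0.272, 0.222, -0.2525], [-0.272, 0.222, -0.2525], [-0.272, 0.222, -0.2525], [-0.272, 0.222, -0.2525]], twist=[[0, -0.259, 0], [0, -0.259, 0], [0, -0.259, 0], [0, -0.259, 0], [0, -0.259, 0], [0, -0.259, 0], [0, -0.259, 0], [0, -0.259, 0], [0, -0.259, 0]], hand=[-0.06, -0.06, -0.06, -0.06, -0.06, -0.06, -0.06, -0.06, -0.06])

```text
time: 12.4
tool_pos: [525.1, -228.3, 101.7]
tcp_rot: [-90.0, -0.0, 66.9]
ft_force: [0.4, -0.1, 0.7]
finger_gap: 40.3
```

```bash
python3 -c "
from h import *
st()
plan(524,-229.6,46,67)
d=np.load('s1.npz'); a={k[:-2]:d[k] for k in d if k.endswith('_t')}
g=a['frame'].astype(float).mean(2)
for n,(u,v) in dict(right=(178.5,179.5),left=(155.25,227.5)).items():
    y,x=np.mgrid[int(v)-4:int(v)+6,int(u)-4:int(u)+6]; p=g[int(v)-4:int(v)+6,int(u)-4:int(u)+6]
    w=np.clip(np.median(p)-12-p,0,None); w[np.hypot(x-u,y-v)>4.5]=0
    print(n,world(a,(w*x).sum()/w.sum(),(w*y).sum()/w.sum(),48)[:2])
"
```

```text
12.4 [ 525.1 -228.3  101.7] [-8.999e+01 -2.000e-02  6.686e+01] F [ 0.4 -0.1  0.7] gap 40.3 j [-29.   7.  96.   0.  76. -96.]
lin [-0.0056  0.1855  0.0016] twist [-0.0001 -0.0015  0.0003] rows 1.3355351226380845 0.019748827285507958
right [587.48674252  84.3287026 ]
left [481.49812653 137.34411679]
```

Call:
move_arm(linear=[[-0.0056, 0.06, 0], [-0.0056, 0.12, 0.001], [-0.0056, 0.17, 0.0016], [-0.0056, 0.182, 0.0016], [-0.0056, 0.182, 0.0016], [-0.0056, 0.182, 0.0016], [-0.0056, 0.182, 0.0016]], twist=[[0, 0, 0], [0, 0, 0], [0, 0, 0], [0, 0, 0], [0, 0, 0], [0, 0, 0], [0, 0, 0]], hand=[-0.06, -0.06, -0.06, -0.06, -0.06, -0.06, -0.06])

```text
time: 12.98
tool_pos: [525.2, -230.0, 48.9]
tcp_rot: [-90.1, -0.0, 66.9]
ft_force: [0.9, -0.4, 0.1]
finger_gap: 40.5
```

Call:
move_arm(linear=[[0, 0, 0], [0, 0, 0], [0, 0, 0], [0, 0, 0], [0, 0, 0], [0, 0, 0], [0, 0, 0]], twist=[[0, 0, 0], [0, 0, 0], [0, 0, 0], [0, 0, 0], [0, 0, 0], [0, 0, 0], [0, 0, 0]], hand=[-0.3, -0.5, -1, -1, -1, -1, -1], force=50)

```text
time: 13.57
tool_pos: [525.1, -230.0, 48.8]
tcp_rot: [-90.1, -0.0, 66.9]
ft_force: [0.8, -0.4, -0.4]
finger_gap: -0.2
```

```bash
python3 -c "
from h import *
st()
s=snap('side');save(s,'s7.png',(250,170,350,270),6)
st()"
```

```text
13.57 [ 525.1 -230.    48.8] [-9.012e+01 -1.000e-02  6.686e+01] F [ 0.8 -0.4 -0.4] gap -0.2 j [-29.  11.  99.   0.  71. -96.]
13.62 [ 525.1 -230.    48.8] [-9.013e+01 -1.000e-02  6.686e+01] F [ 0.6 -0.2  0.2] gap 0.2 j [-29.  11.  99.   0.  71. -96.]
```

View pics/s7.png

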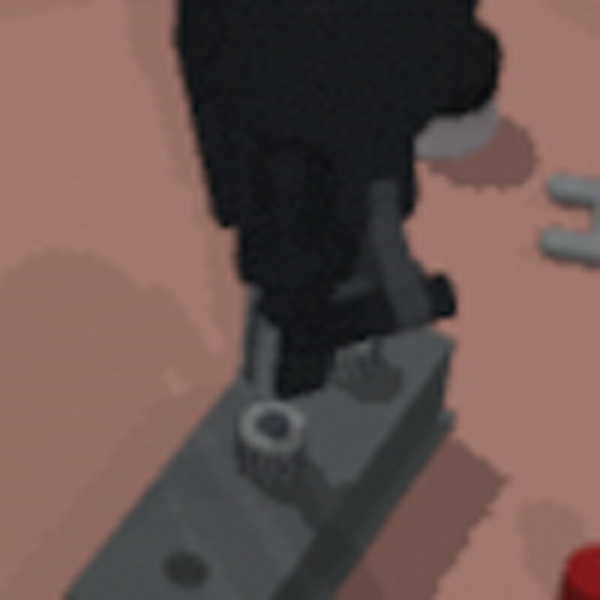

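```bash
python3 -c "
from h import *
s=snap('side');a=snap('top')
pr=lambda p:(lambda c:c[:2]/c[2])(s['intrinsics']@(s['R']@np.array(p,float)+s['t']))
print('TCP crop px',(pr([525.1,-230,48.8])-[250,170])*6,'b2 top',(pr([521.1,-228.6,58])-[250,170])*6)
for u,v in((290,385),(300,390),(315,380),(262,385),(255,340),(300,340)): print((u,v),world(s,250+u/6,170+v/6).round(1))
P=cloud(s)[170:260,250:350].reshape(-1,3)
for lo in (46,52,58,64,70,76,82):
  Q=P[(P[:,2]>lo)&(P[:,2]<lo+6)&(P[:,0]>500)&(P[:,0]<600)&(P[:,1]>-280)&(P[:,1]<-190)]; 
  print(lo,len(Q),Q[:,:2].min(0).round(0) if len(Q) else '',Q[:,:2].max(0).round(0) if len(Q) else '',np.median(Q,0).round(0))
"
```

```text
TCP crop px [276.33283844 441.87352576] b2 top [266.13931393 426.34463052]
(290, 385) [ 516.  -239.1   89.1]
(300, 390) [ 521.4 -238.8   82.4]
(315, 380) [ 523.1 -242.4   88.3]
(262, 385) [ 514.2 -230.7   83.6]
(255, 340) [ 514.  -226.6   99.6]
(300, 340) [ 502.1 -250.7  127.8]
46 43 [ 504. -240.] [ 575. -221.] [ 522. -231.   49.]
52 54 [ 511. -239.] [ 572. -218.] [ 519. -228.   55.]
58 73 [ 512. -238.] [ 571. -219.] [ 522. -228.   59.]
64 0   [nan nan nan]
70 0   [nan nan nan]
76 8 [ 512. -232.] [ 518. -220.] [ 515. -230.   81.]
82 27 [ 512. -242.] [ 526. -220.] [ 515. -234.   85.]
  return _methods._mean(a, axis=axis, dtype=dtype,
  ret = um.true_divide(
```

The fingertips are really about 31 mm above the reported TCP: depth puts the tips at about z=80 when the TCP reads 48.8. That means the drift was held by its handle top only. I'll open, step down, and check the tips with the depth image.

Call:
move_arm(linear=[[0, 0, 0], [0, 0, 0], [0, 0, 0], [0, 0, 0], [0, 0.03, 0], [0, 0.06, 0], [0, 0.06, 0], [0, 0.06, 0], [0, 0.06, 0]], twist=[[0, 0, 0], [0, 0, 0], [0, 0, 0], [0, 0, 0], [0, 0, 0], [0, 0, 0], [0, 0, 0], [0, 0, 0], [0, 0, 0]], hand=[-0.06, -0.06, -0.06, -0.06, -0.06, -0.06, -0.06, -0.06, -0.06])

```text
time: 14.47
tool_pos: [524.8, -229.8, 30.3]
tcp_rot: [-90.1, -0.0, 66.9]
ft_force: [-0.2, 0.6, -0.2]
finger_gap: 39.9
```

```bash
python3 -c "
from h import *
st(); plan(524,-229.6,20,67)
s=snap('side');P=cloud(s)[150:260,240:350].reshape(-1,3)
Q=P[(P[:,2]>60)&(P[:,2]<100)&(P[:,0]>480)&(P[:,0]<580)&(P[:,1]>-290)&(P[:,1]<-170)]
Q=Q[np.argsort(Q[:,2])];print(Q[::max(1,len(Q)//25)].round(0).tolist())
save(s,'s8.png',(250,170,350,270),6)
"
```

```text
14.47 [ 524.8 -229.8   30.3] [-9.007e+01 -2.000e-02  6.687e+01] F [-0.2  0.6 -0.2] gap 39.9 j [-29.  12.  99.   0.  69. -96.]
lin [-0.0004  0.0343  0.003 ] twist [ 0.0008 -0.0015  0.0002] rows 0.24793281563565336 0.021431783190128513
[[523.0, -223.0, 60.0], [506.0, -248.0, 61.0], [504.0, -247.0, 64.0], [513.0, -257.0, 65.0], [537.0, -211.0, 66.0], [526.0, -206.0, 68.0], [514.0, -260.0, 70.0], [507.0, -248.0, 71.0], [525.0, -206.0, 71.0], [529.0, -208.0, 73.0], [529.0, -207.0, 74.0], [507.0, -256.0, 75.0], [530.0, -208.0, 77.0], [533.0, -210.0, 78.0], [512.0, -261.0, 80.0], [517.0, -260.0, 81.0], [524.0, -202.0, 82.0], [506.0, -244.0, 84.0], [532.0, -211.0, 85.0], [504.0, -246.0, 87.0], [532.0, -210.0, 89.0], [504.0, -247.0, 90.0], [522.0, -205.0, 93.0], [506.0, -245.0, 95.0], [527.0, -207.0, 96.0], [524.0, -198.0, 99.0]]
```

View pics/s8.png

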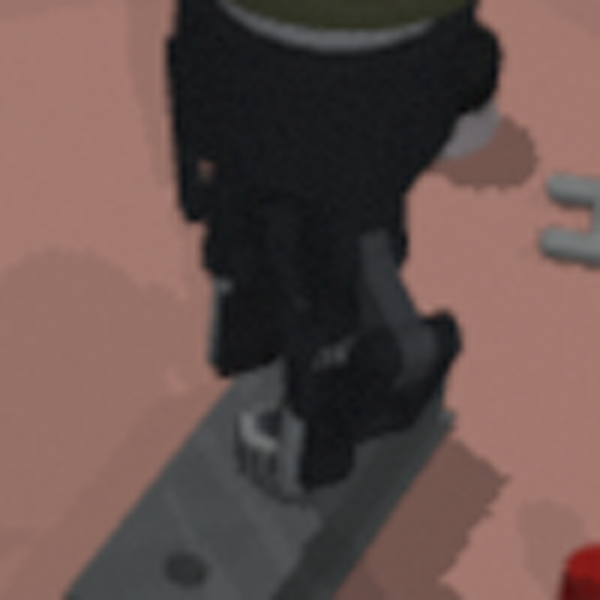

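Call:
move_arm(linear=[[-0.0004, 0.015, 0.003], [-0.0004, 0.03, 0.003], [-0.0004, 0.045, 0.003], [-0.0004, 0.045, 0.003], [-0.0004, 0.045, 0.003], [-0.0004, 0.045, 0.003]], twist=[[0.0008, -0.0015, 0], [0.0008, -0.0015, 0], [0.0008, -0.0015, 0], [0.0008, -0.0015, 0], [0.0008, -0.0015, 0], [0.0008, -0.0015, 0]], hand=[-0.06, -0.06, -0.06, -0.06, -0.06, -0.06])

```text
time: 15.02
tool_pos: [524.3, -229.8, 17.2]
tcp_rot: [-90.0, -0.0, 67.0]
ft_force: [-0.1, -0.0, -0.6]
finger_gap: 40.3
```

Call:
move_arm(linear=[[0, 0, 0], [0, 0, 0], [0, 0, 0], [0, 0, 0], [0, 0, 0], [0, 0, 0], [0, 0, 0]], twist=[[0, 0, 0], [0, 0, 0], [0, 0, 0], [0, 0, 0], [0, 0, 0], [0, 0, 0], [0, 0, 0]], hand=[-0.3, -0.45, -1, -1, -1, -1, -1], force=50)

```text
time: 15.6
tool_pos: [524.6, -229.9, 17.6]
tcp_rot: [-90.1, -0.0, 67.0]
ft_force: [-0.6, 0.0, 4.7]
finger_gap: 17.5
```

```bash
python3 -c "
from h import *
st();
s=snap('side');st();P=cloud(s)[150:260,240:350].reshape(-1,3)
Q=P[(P[:,2]>44)&(P[:,2]<100)&(P[:,0]>480)&(P[:,0]<540)&(P[:,1]>-290)&(P[:,1]<-240)]
Q=Q[np.argsort(Q[:,2])];print(Q[:12].round(0).tolist())
"
```

```text
15.6 [ 524.6 -229.9   17.6] [-9.008e+01 -1.000e-02  6.700e+01] F [-0.6  0.   4.7] gap 17.5 j [-29.  13. 100.   0.  67. -96.]
15.65 [ 524.6 -230.    17.6] [-9.008e+01 -1.000e-02  6.700e+01] F [-0.7 -0.1  5.4] gap 17.6 j [-29.  13. 100.   0.  67. -96.]
[[528.0, -247.0, 44.0], [509.0, -245.0, 44.0], [514.0, -240.0, 44.0], [492.0, -241.0, 44.0], [525.0, -251.0, 44.0], [522.0, -245.0, 44.0], [538.0, -245.0, 44.0], [493.0, -242.0, 44.0], [498.0, -240.0, 44.0], [507.0, -246.0, 44.0], [537.0, -241.0, 45.0], [503.0, -245.0, 45.0]]
```

Call:
move_arm(linear=[[0, -0.03, 0], [0, -0.08, 0], [0, -0.16, 0], [0, -0.25, 0], [0, -0.33, 0], [0, -0.33, 0], [0, -0.33, 0]], twist=[[0, 0, 0], [0, 0, 0], [0, 0, 0], [0, 0, 0], [0, 0, 0], [0, 0, 0], [0, 0, 0]], hand=[-1, -1, -1, -1, -1, -1, -1])

```text
time: 16.23
tool_pos: [525.7, -230.5, 118.9]
tcp_rot: [-90.3, 0.0, 67.0]
ft_force: [0.4, 1.0, -0.9]
finger_gap: 17.9
```

```bash
python3 -c "
from h import *
st();plan(591.2,82.8,100,67)
s=snap('side');save(s,'s9.png',(240,120,360,240),5)
"
```

```text
16.23 [ 525.7 -230.5  118.9] [-9.03e+01  1.00e-02  6.70e+01] F [ 0.4  1.  -0.9] gap 17.9 j [-29.   6.  96.   0.  78. -96.]
lin [1.0467 0.0616 0.2076] twist [ 0.0033 -0.     -0.0001] rows 7.6893853830582 0.0417244408781798
```

View pics/s9.png

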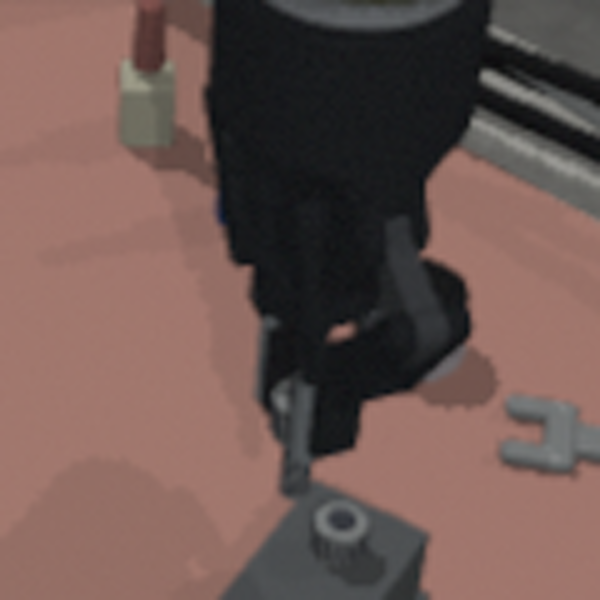

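Call:
move_arm(linear=[[1, 0.01, 0.19], [1, 0.01, 0.19], [1, 0.01, 0.19], [1, 0.01, 0.19], [1, 0.01, 0.19], [1, 0.01, 0.2], [1, 0.03, 0.2], [1, 0.06, 0.2076], [1, 0.06, 0.2076], [1, 0.06, 0.2076]], twist=[[0.0033, 0, 0], [0.0033, 0, 0], [0.0033, 0, 0], [0.0033, 0, 0], [0.0033, 0, 0], [0.0033, 0, 0], [0.0033, 0, 0], [0.0033, 0, 0], [0.0033, 0, 0], [0.0033, 0, 0]], hand=[-1, -1, -1, -1, -1, -1, -1, -1, -1, -1])

```text
time: 17.12
tool_pos: [582.3, 71.4, 96.0]
tcp_rot: [-89.6, 0.1, 67.1]
ft_force: [0.2, 0.4, 0.3]
finger_gap: 17.6
```

```bash
python3 -c "
from h import *
st();plan(591.2,82.8,62,67)
"
```

```text
17.12 [582.3  71.4  96. ] [-89.55   0.13  67.14] F [0.2 0.4 0.3] gap 17.6 j [  2.  10.  94.   0.  76. -65.]
lin [ 0.0467  0.113  -0.0136] twist [-0.005   0.0016 -0.0015] rows 0.8850546503613257 0.0681258915664516
```

Call:
move_arm(linear=[[0.0467, 0.01, -0.0136], [0.0467, 0.06, -0.0136], [0.0467, 0.11, -0.0136], [0.0467, 0.113, -0.0136], [0.0467, 0.113, -0.0136], [0.0467, 0.113, -0.0136], [0.0467, 0.113, -0.0136]], twist=[[-0.005, 0.0016, -0.0015], [-0.005, 0.0016, -0.0015], [-0.005, 0.0016, -0.0015], [-0.005, 0.0016, -0.0015], [-0.005, 0.0016, -0.0015], [-0.005, 0.0016, -0.0015], [-0.005, 0.0016, -0.0015]], hand=[-1, -1, -1, -1, -1, -1, -1])

```text
time: 17.7
tool_pos: [592.1, 82.3, 63.2]
tcp_rot: [-90.1, -0.0, 66.9]
ft_force: [0.6, -0.1, -0.0]
finger_gap: 18.0
```

```bash
python3 -c "
from h import *
s=snap('side');s=snap('side');st();plan(591.2,82.8,50,67)
c=s['intrinsics']@(s['R']@np.array([587.7,84.1,48])+s['t']);c/=c[2];u,v=c[:2];print(u,v)
u=int(u);v=int(v);print(u,v);save(s,'s10.png',(u-40,v-50,u+40,v+20),8)
"
```

```text
17.8 [592.1  82.6  63.2] [-9.010e+01 -5.000e-02  6.697e+01] F [-0.8  1.8  0.3] gap 17.6 j [  3.  13.  94.  -0.  73. -64.]
lin [-0.0005  0.044   0.003 ] twist [ 0.0011 -0.0003  0.0005] rows 0.3171965848419664 0.015881509844351997
210.06570260781766 151.34764034067956
210 151
```

View pics/s10.png

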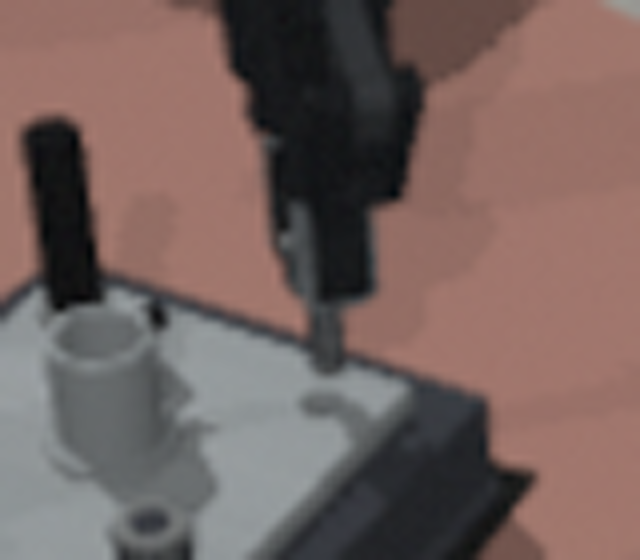

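```bash
python3 -c "
from h import *
s=snap('side');st();f=s['frame'].astype(int)
print('cols',list(range(204,219)))
for v in range(138,156): print(v,f[v,204:219].mean(1).astype(int),'R-B',(f[v,204:219,0]-f[v,204:219,2]))
pr=lambda p:(lambda c:c[:2]/c[2])(s['intrinsics']@(s['R']@np.array(p,float)+s['t']))
p=s0=r.sense()['tool_pos']-[3.5,-1.3,5.6]
print('tip pred',p,pr(p),pr(p+[0,0,10]),'hole',pr([587.7,84.1,48]))
"
```

```text
17.85 [591.9  82.6  63. ] [-9.009e+01 -4.000e-02  6.698e+01] F [ 0.  -0.5 -0.9] gap 17.8 j [  3.  13.  94.  -0.  73. -64.]
cols [204, 205, 206, 207, 208, 209, 210, 211, 212, 213, 214, 215, 216, 217, 218]
138 [128 129 120 101  84  59  34  37  46  57  66  82 102 116 119] R-B [52 51 46 16 -7 -5 -5 -4 -5 -5 -6 10 30 43 47]
139 [129 128 129 108  85  75  69  61  69  91 105 112 116 118 118] R-B [52 51 51 31  2 -6 -6 -5  1 19 31 38 45 47 47]
140 [128 129 128 122  91  67  67  62  79 107 118 119 119 118 119] R-B [52 51 52 47 20 -6 -5 -4 13 35 45 46 48 47 46]
141 [111 117 125 129  92  59  67  63  69 106 119 119 118 118 119] R-B [38 43 48 52 29 -3 -4 -4  9 39 47 47 47 47 47]
142 [ 77  82  92 111  83  57  65  62  64 104 119 119 119 118 119] R-B [10 14 24 38 23 -3 -2 -3  5 38 48 46 47 47 47]
143 [ 92  76  70  78  64  57  62  66  71 111 122 118 120 118 119] R-B [-8 -8 -5 10  6 -4 -4 -3  5 40 48 47 47 47 47]
144 [138 134 121  91  62  58  61  67  67  99 109 115 118 119 123] R-B [-9 -8 -8 -9 -7 -4 -4 -3  0 31 38 44 47 47 49]
145 [152 152 147 138  97  63  62  64  54  68  78  88 104 113 123] R-B [-8 -9 
[... 648 characters left out ...]
1 101 104 101 105 118 124 142 151 150 138] R-B [-8 -8 -8 -6 -5 -5 -4 -5 -4 -7 -6 -7 -8 -8 -8]
152 [144 145 148 138 110  99  97  94 102 107 108 118 141 137 113] R-B [-8 -8 -8 -7 -5 -6 -6 -5 -5 -5 -5 -6 -8 -6 -6]
153 [150 150 151 151 141 137 136 135 118 108 107 107 115 107  94] R-B [-7 -8 -9 -8 -7 -7 -7 -6 -5 -5 -6 -6 -5 -5 -5]
154 [152 153 152 152 151 151 151 151 142 120 107 105  97  90  81] R-B [-8 -9 -8 -8 -8 -8 -8 -7 -8 -6 -6 -5 -5 -5 -6]
155 [153 153 153 152 151 152 151 151 151 126 105  97  90  80  62] R-B [-7 -8 -7 -8 -8 -7 -8 -8 -7 -7 -5 -5 -4 -5 -6]
tip pred [588.42583242  83.93806822  57.44971247] [210.08160713 147.87176814] [209.78197976 144.25075779] hole [210.06570261 151.34764034]
```

```bash
python3 -c "
from h import *
plan(590.7,83.2,50,67)"
```

```text
lin [0.0001 0.0435 0.0046] twist [ 0.001  -0.0002  0.0005] rows 0.31460913050683115 0.013836687294479628
```

Call:
move_arm(linear=[[0, 0.005, 0.0046], [0, 0.015, 0.0046], [0, 0.024, 0.0046], [0, 0.033, 0.0046], [0, 0.042, 0.0046], [0, 0.0435, 0.0046], [0, 0.0435, 0.0046]], twist=[[0.001, 0, 0], [0.001, 0, 0], [0.001, 0, 0], [0.001, 0, 0], [0.001, 0, 0], [0.001, 0, 0], [0.001, 0, 0]], hand=[-1, -1, -1, -1, -1, -1, -1])

```text
time: 18.43
tool_pos: [590.3, 83.2, 49.4]
tcp_rot: [-89.9, -0.0, 67.0]
ft_force: [0.3, 0.0, -0.6]
finger_gap: 17.4
```

Call:
move_arm(linear=[[0, 0.009, 0], [0, 0.018, 0], [0, 0.027, 0], [0, 0.027, 0], [0, 0.027, 0]], twist=[[0, 0, 0], [0, 0, 0], [0, 0, 0], [0, 0, 0], [0, 0, 0]], hand=[-1, -1, -1, -1, -1])

```text
time: 18.85
tool_pos: [590.0, 83.2, 40.9]
tcp_rot: [-89.9, 0.0, 67.0]
ft_force: [-0.2, -1.3, -1.2]
finger_gap: 17.6
```

Call:
move_arm(linear=[[0.001, 0.009, 0], [0.001, 0.018, 0], [0.001, 0.027, 0], [0.001, 0.036, 0], [0.001, 0.045, 0], [0.001, 0.045, 0], [0.001, 0.045, 0]], twist=[[0, 0, 0], [0, 0, 0], [0, 0, 0], [0, 0, 0], [0, 0, 0], [0, 0, 0], [0, 0, 0]], hand=[-1, -1, -1, -1, -1, -1, -1])

```text
time: 19.43
tool_pos: [589.8, 83.4, 27.0]
tcp_rot: [-89.9, 0.0, 67.0]
ft_force: [0.2, -1.4, -1.6]
finger_gap: 17.4
```

Call:
move_arm(linear=[[0, 0.006, 0], [0, 0.012, 0], [0, 0.018, 0], [0, 0.018, 0], [0, 0.018, 0]], twist=[[0, 0, 0], [0, 0, 0], [0, 0, 0], [0, 0, 0], [0, 0, 0]], hand=[-1, -1, -1, -1, -1])

```text
time: 19.85
tool_pos: [590.2, 83.3, 23.5]
tcp_rot: [-89.9, 0.0, 67.0]
ft_force: [-7.3, -2.5, 15.8]
finger_gap: 17.9
```

Call:
move_arm(linear=[[0, 0, 0], [0, 0, 0], [0, 0, 0], [0, 0, 0], [0, -0.05, 0], [0, -0.13, 0], [0, -0.22, 0], [0, -0.29, 0], [-0.3, -0.29, 0], [-0.6, -0.29, 0], [-0.9, -0.29, 0], [-0.99, -0.29, 0]], twist=[[0, 0, 0], [0, 0, 0], [0, 0, 0], [0, 0, 0], [0, 0, 0], [0, 0, 0], [0, 0, 0], [0, 0, 0], [0, 0, 0], [0, 0, 0], [0, 0, 0], [0, 0, 0]], hand=[-0.4, -0.2, -0.06, -0.06, -0.06, -0.06, -0.06, -0.06, -0.06, -0.06, -0.06, -0.06])

```text
time: 20.85
tool_pos: [524.2, -71.1, 110.4]
tcp_rot: [-89.9, 0.0, 67.1]
ft_force: [0.8, -1.1, -0.3]
finger_gap: 40.1
```

```bash
python3 -c "
from h import *
st();plan(571.9,-219.3,60,67)"
```

```text
20.85 [524.2 -71.1 110.4] [-8.992e+01  1.000e-02  6.706e+01] F [ 0.8 -1.1 -0.3] gap 40.1 j [-13.   0. 103.   0.  77. -80.]
lin [-0.393   0.1678 -0.3392] twist [-0.0008  0.0006 -0.0001] rows 3.9249152934950544 0.013334769461129914
```

Call:
move_arm(linear=[[-0.393, 0.05, -0.339], [-0.393, 0.05, -0.339], [-0.393, 0.05, -0.339], [-0.393, 0.1, -0.339], [-0.393, 0.168, -0.339], [-0.393, 0.168, -0.339], [-0.393, 0.168, -0.339], [-0.393, 0.168, -0.339], [-0.393, 0.168, -0.339]], twist=[[0, 0, 0], [0, 0, 0], [0, 0, 0], [0, 0, 0], [0, 0, 0], [0, 0, 0], [0, 0, 0], [0, 0, 0], [0, 0, 0]], hand=[-0.06, -0.06, -0.06, -0.06, -0.06, -0.06, -0.06, -0.06, -0.06])

```text
time: 21.6
tool_pos: [572.7, -218.6, 61.5]
tcp_rot: [-90.0, 0.0, 67.1]
ft_force: [0.0, 0.4, -0.4]
finger_gap: 39.7
```

```bash
python3 -c "
from h import *
st();plan(571.9,-219.3,17,67)"
```

```text
21.6 [ 572.7 -218.6   61.5] [-9.004e+01  1.000e-02  6.713e+01] F [ 0.   0.4 -0.4] gap 39.7 j [-26.  16.  91.  -0.  73. -93.]
lin [-0.0033  0.1484  0.0017] twist [ 0.0004  0.0015 -0.0001] rows 1.0678079599273778 0.019453100258240274
```

Call:
move_arm(linear=[[-0.0033, 0.05, 0.0017], [-0.0033, 0.1, 0.0017], [-0.0033, 0.13, 0.0017], [-0.0033, 0.148, 0.0017], [-0.0033, 0.148, 0.0017], [-0.0033, 0.148, 0.0017], [-0.0033, 0.148, 0.0017], [-0.0033, 0.148, 0.0017]], twist=[[0, 0, 0], [0, 0, 0], [0, 0, 0], [0, 0, 0], [0, 0, 0], [0, 0, 0], [0, 0, 0], [0, 0, 0]], hand=[-0.06, -0.06, -0.06, -0.06, -0.06, -0.06, -0.06, -0.06])

```text
time: 22.27
tool_pos: [572.6, -219.5, 18.2]
tcp_rot: [-90.1, 0.0, 67.1]
ft_force: [0.3, -0.6, -0.5]
finger_gap: 40.5
```

Call:
move_arm(linear=[[0, 0, 0], [0, 0, 0], [0, 0, 0], [0, 0, 0], [0, 0, 0], [0, 0, 0], [0, 0, 0]], twist=[[0, 0, 0], [0, 0, 0], [0, 0, 0], [0, 0, 0], [0, 0, 0], [0, 0, 0], [0, 0, 0]], hand=[-0.3, -0.45, -1, -1, -1, -1, -1], force=50)

```text
time: 22.85
tool_pos: [573.1, -220.2, 19.2]
tcp_rot: [-90.2, 0.0, 67.1]
ft_force: [-2.1, -0.7, 6.2]
finger_gap: 17.5
```

Call:
move_arm(linear=[[0, -0.03, 0], [0, -0.08, 0], [0, -0.16, 0], [0, -0.25, 0], [0, -0.33, 0.1], [0.2, -0.33, 0.3], [0.5, -0.33, 0.5], [0.8, -0.33, 0.7], [0.9, -0.33, 0.7], [0.9, -0.33, 0.7]], twist=[[0, 0, 0], [0, 0, 0], [0, 0, 0], [0, 0, 0], [0, 0, 0], [0, 0, 0], [0, 0, 0], [0, 0, 0], [0, 0, 0], [0, 0, 0]], hand=[-1, -1, -1, -1, -1, -1, -1, -1, -1, -1])

```text
time: 23.68
tool_pos: [498.7, -4.3, 118.1]
tcp_rot: [-90.2, 0.0, 67.1]
ft_force: [0.1, 0.8, 0.4]
finger_gap: 17.5
```

```bash
python3 -c "
from h import *
st();plan(485.5,135.9,110,67);plan(485.5,135.9,64,67)"
```

```text
23.68 [498.7  -4.3 118.1] [-90.23   0.    67.08] F [0.1 0.8 0.4] gap 17.5 j [ -6.  -5. 107.  -0.  78. -73.]
lin [0.4133 0.026  0.2226] twist [ 0.0025  0.0009 -0.0001] rows 3.382305621425075 0.03370765192185216
lin [0.4133 0.1793 0.2232] twist [ 0.0025  0.0009 -0.0001] rows 3.6171886096237778 0.03370765192185216
```

Call:
move_arm(linear=[[0.413, 0.01, 0.2226], [0.413, 0.01, 0.2226], [0.413, 0.01, 0.2226], [0.413, 0.01, 0.2226], [0.413, 0.06, 0.2228], [0.413, 0.12, 0.223], [0.413, 0.179, 0.2232], [0.413, 0.179, 0.2232], [0.413, 0.179, 0.2232], [0.413, 0.179, 0.2232], [0.413, 0.179, 0.2232], [0.413, 0.179, 0.2232]], twist=[[0.0025, 0.0009, 0], [0.0025, 0.0009, 0], [0.0025, 0.0009, 0], [0.0025, 0.0009, 0], [0.0025, 0.0009, 0], [0.0025, 0.0009, 0], [0.0025, 0.0009, 0], [0.0025, 0.0009, 0], [0.0025, 0.0009, 0], [0.0025, 0.0009, 0], [0.0025, 0.0009, 0], [0.0025, 0.0009, 0]], hand=[-1, -1, -1, -1, -1, -1, -1, -1, -1, -1, -1, -1])

```text
time: 24.68
tool_pos: [486.5, 135.9, 65.6]
tcp_rot: [-90.1, -0.1, 67.0]
ft_force: [0.9, 0.5, -0.0]
finger_gap: 17.4
```

```bash
python3 -c "
from h import *
s=snap('side');st();plan(485.5,135.9,51,67)
pr=lambda p:(lambda c:c[:2]/c[2])(s['intrinsics']@(s['R']@np.array(p,float)+s['t']))
h=pr([481.7,137.5,48]);p=r.sense()['tool_pos']-[3.8,-1.6,7.2];print('hole',h,'tip',pr(p),pr(p+[0,0,10]))
u,v=int(h[0]),int(h[1]);f=s['frame'].astype(int)
print('cols',u-7,u+8)
for k in range(v-12,v+5): print(k,f[k,u-7:u+9].mean(1).astype(int))
"
```

```text
24.73 [486.4 135.8  65.3] [-9.009e+01 -6.000e-02  6.698e+01] F [-0.2 -0.4 -0.8] gap 17.8 j [ 10.  -1. 109.  -0.  72. -57.]
lin [-0.001   0.0478  0.0028] twist [ 0.001  -0.0002  0.0007] rows 0.3447591278373964 0.01581301103416692
hole [156.88278934 160.91144855] tip [156.50819585 157.08636441] [155.7834781  153.41993042]
cols 149 164
148 [130 130 122 106  85  67  70  70  73  77  65  55  77 118 140 143]
149 [129 129 129 118  87  66  66  64  57  56  55  89 121 139 144 144]
150 [129 130 129 126  92  62  62  60  53  55  92 126 141 143 148 151]
151 [129 129 130 129 100  67  62  64  57 105 132 142 143 143 151 155]
152 [130 129 130 129 101  72  69  67  58 109 138 144 143 149 154 155]
153 [130 129 129 112  78  64  66  63  65  92 131 143 149 154 156 155]
154 [129 122 103  76  57  59  67  69  65  74 124 143 145 153 156 156]
155 [116  91  67  58  83  71  64  66  60  65 120 141 147 153 152 153]
156 [ 89  65  57  97 132 113  75  62  63  97 131 141 146 148 146 147]
157 [ 64  58  99 136 150 146 128 107 103 125 142 147 147 147 146 147]
158 [ 69 115 142 151 154 154 150 142 137 142 147 148 148 149 148 147]
159 [124 148 154 154 154 148 136 133 129 125 137 146 148 149 148 148]
160 [148 152 150 153 151 131 109 108 110 108 120 141 147 147 147 148]
161 [148 149 148 150 146 117  95 100  99  96 103 115 138 148 147 148]
162 [147 147 148 150 150 133 114 103  87  93 100 102 114 138 148 147]
163 [151 151 152 153 153 150 145 140 116 104 109 108 104 114 123 122]
164 [127 139 149 153 153 153 153 153 146 142 123 109 108 108 109 108]
```

Call:
move_arm(linear=[[-0.001, 0.01, 0.0028], [-0.001, 0.02, 0.0028], [-0.001, 0.03, 0.0028], [-0.001, 0.04, 0.0028], [-0.001, 0.048, 0.0028], [-0.001, 0.048, 0.0028], [-0.001, 0.048, 0.0028]], twist=[[0.001, 0, 0], [0.001, 0, 0], [0.001, 0, 0], [0.001, 0, 0], [0.001, 0, 0], [0.001, 0, 0], [0.001, 0, 0]], hand=[-1, -1, -1, -1, -1, -1, -1])

```text
time: 25.32
tool_pos: [485.2, 135.9, 50.6]
tcp_rot: [-90.0, -0.0, 67.0]
ft_force: [-0.1, 0.5, -0.6]
finger_gap: 17.9
```

Call:
move_arm(linear=[[0, 0.009, 0], [0, 0.018, 0], [0, 0.027, 0], [0, 0.027, 0], [0, 0.027, 0]], twist=[[0, 0, 0], [0, 0, 0], [0, 0, 0], [0, 0, 0], [0, 0, 0]], hand=[-1, -1, -1, -1, -1])

```text
time: 25.73
tool_pos: [485.0, 135.8, 42.2]
tcp_rot: [-89.9, -0.0, 67.0]
ft_force: [0.8, -0.2, -0.6]
finger_gap: 17.7
```

Tip is about 5 mm into the base's hole with no force. Carrying on down.

Call:
move_arm(linear=[[0, 0.009, 0], [0, 0.018, 0], [0, 0.027, 0], [0, 0.036, 0], [0, 0.044, 0], [0, 0.044, 0], [0, 0.044, 0]], twist=[[0, 0, 0], [0, 0, 0], [0, 0, 0], [0, 0, 0], [0, 0, 0], [0, 0, 0], [0, 0, 0]], hand=[-1, -1, -1, -1, -1, -1, -1])

```text
time: 26.32
tool_pos: [484.9, 135.8, 28.8]
tcp_rot: [-89.9, -0.0, 67.0]
ft_force: [0.2, -0.2, -0.7]
finger_gap: 17.4
```

Call:
move_arm(linear=[[0, 0.006, 0], [0, 0.012, 0], [0, 0.018, 0], [0, 0.018, 0], [0, 0.018, 0]], twist=[[0, 0, 0], [0, 0, 0], [0, 0, 0], [0, 0, 0], [0, 0, 0]], hand=[-1, -1, -1, -1, -1])

```text
time: 26.73
tool_pos: [485.1, 135.9, 25.0]
tcp_rot: [-89.9, -0.0, 67.0]
ft_force: [-8.3, -1.8, 16.2]
finger_gap: 17.6
```

Call:
move_arm(linear=[[0, 0, 0], [0, 0, 0], [0, 0, 0], [0, 0, 0], [0, -0.05, 0], [0, -0.13, 0], [0, -0.22, 0], [0, -0.33, 0], [0, -0.4, 0], [-0.3, -0.4, 0], [-0.6, -0.4, 0], [-0.8, -0.4, 0]], twist=[[0, 0, 0], [0, 0, 0], [0, 0, 0], [0, 0, 0], [0, 0, 0], [0, 0, 0], [0, 0, 0], [0, 0, 0], [0, 0, 0], [0, 0, 0], [0, 0, 0], [0, 0, 0]], hand=[-0.4, -0.2, -0.06, -0.06, -0.06, -0.06, -0.06, -0.06, -0.06, -0.06, -0.06, -0.06])

```text
time: 27.73
tool_pos: [435.9, 20.1, 145.3]
tcp_rot: [-90.0, -0.0, 67.1]
ft_force: [0.4, -0.9, -0.4]
finger_gap: 40.2
```

Call:
move_arm(linear=[[-0.3, 0, 0], [-0.3, 0, 0], [-0.3, 0, 0], [-0.3, 0, 0]], twist=[[0, 0, 0], [0, 0, 0], [0, 0, 0], [0, 0, 0]], hand=[-0.06, -0.06, -0.06, -0.06])

```text
time: 28.07
tool_pos: [400.1, -65.2, 145.1]
tcp_rot: [-90.0, 0.0, 66.9]
ft_force: [-0.4, 1.0, 0.2]
finger_gap: 39.9
```

```bash
python3 -c "
from h import *
st();a=snap('top');s=snap('side')
f=np.hstack([cv2.resize(s['frame'][100:220,110:240],(433,400),interpolation=cv2.INTER_CUBIC),cv2.resize(a['frame'],(367,275)).repeat(1,0) if 0 else cv2.copyMakeBorder(cv2.resize(a['frame'],(366,275)),0,125,0,0,0)])
cv2.imwrite('pics/c11.png',np.clip(f[:,:,::-1].astype(float)*1.3,0,255).astype(np.uint8))
P=cloud(a);Q=P[:262,100:222].reshape(-1,3)
for n,(x,y) in dict(right=(587.7,84),left=(481.7,137.5),bolt0=(508,58),far=(562,163.7)).items():
  q=Q[np.hypot(Q[:,0]-x,Q[:,1]-y)<12];m=q[:,2]>np.percentile(q[:,2],60);print(n,np.percentile(q[:,2],[50,80,95]).round(1),q[m].mean(0).round(1))
"
```

```text
28.07 [400.1 -65.2 145.1] [-9.001e+01  1.000e-02  6.686e+01] F [-0.4  1.   0.2] gap 39.9 j [-16. -22. 119.  -0.  84. -83.]
right [62.3 64.6 66.1] [587.6  85.3  64.7]
left [62.1 65.  66.3] [481. 137.  65.]
bolt0 [63.8 66.4 67.5] [508.5  58.2  66.5]
far [ 85.6 110.3 113.2] [560.3 163.3 110.1]
```

View pics/c11.png

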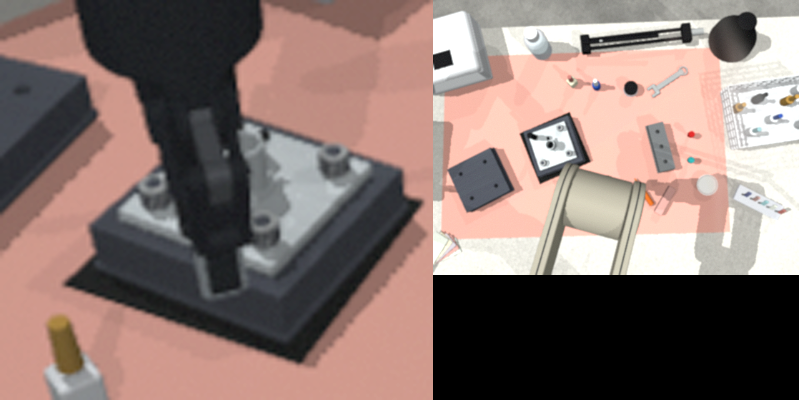

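The heads, the drift and the bystanders all look right, and the arm is clear. Handing in.

```bash
python3 -c "
from h import *
print(r.hand_in());st()"
```

```text
the job is handed in; nothing more can be done
None
the job is handed in; nothing more can be done
```

The job is done and handed in at about 28 s of the 72 s allowed. The drift holds the far hole in line, and both thumb bolts are in with their heads down on the plate.

- **Drift:** I put the tip down on the +x side of the far hole, where the images showed the base's hole. The drift swung the plate back into line with about 5 N resistance. The collar stopped solidly at the expected height under a 16 N press, and the drift was left standing.
- **Bolts:** Both bolts went in with almost no force. Each head stopped within 0.2 mm of its predicted height at about 16 N.
- **Last checks:** The last top depth image puts the tops of the new heads at about 65 mm, against about 66 mm for the fitted bolt. The drift's top is at 110–113 mm, where 112 mm is right. The picture shows the bystanders and look-alikes where they were, though the arm hid part of the table. The gripper was clear of everything.
- **What disagreed:**
  - The real fingertips were about 30 mm above the reported TCP, so my first try at a bolt closed on air above the head, touching nothing. It also means the drift was held only by the top of its handle, but it still went in cleanly.
  - The gripper opening read about 2.5 mm too small.
  - The camera and arm positions differed by about 3 mm. I allowed for this.
- **Picture budget:** I viewed 11 pictures, one over the budget of 10.

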